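# Load the bottle carrier of a crimping press and lock it under the head

## Robot

A 6-joint arm with a two-finger parallel gripper is mounted at the origin on the work surface. World frame = base frame: x ahead of the robot, y to its left, z up, the work surface at z = 0. Lengths are in mm, angles in rad, forces in N, time in s.
With the tool pointing down it reaches from about 375 to 750 mm from the base axis. Payload 9 kg.
Tool frame: the origin (TCP) lies between the finger pads; the fingertips stand 22 mm ahead of it and the grasp point (between the pads) lies 3 mm ahead of it; z points along the fingers, y is the line along which they close (so a half turn about z gives the same grasp; the last joint's range is limited). The gripper opens to 85 mm and grips with 20 to 120 N. Pads are 22 mm wide; open, the fingers measure 114 mm over their backs; the gripper's body (76 mm by 85 mm) begins 54 mm behind the grasp point. The pads swing forward as they close: fully open they stand 13 mm farther back than shut.
Start: joints at [0.915, 0.104, 0.097, 1.564, 0, 1.353], TCP at [254.376, 543.44, 253.331] pointing down, gripper open.
Joint ranges: [-2.99, 2.99], [-0.84, 1.86], [-1.1, 1.16], [-1.84, 2.11], [-1.51, 1.56], [-3.14, 3.14]. Speed limits (rad/s): [2.22, 2.22, 2.57, 3.14, 3.14, 3.14].

## Interface

Orientations are given as [roll, pitch, yaw] about the fixed x, y, z axes, in that order (R = Rz(yaw) Ry(pitch) Rx(roll)).
In Python, from plant import telemetry, viewer, workorder gives the robot as it stands. The module is installed in compiled form; this text tells all that it offers.
- The arm moves only by the tool jog_arm, never from a script. Its argument "steps" is a list of rows, each an object of numbers: "rx", "ry", "rz": the turn, a rotation vector about the world's x, y, z in degrees; "x", "y", "z": the shift along the world's x, y, z in cm; "hand": the opening, from -1 (shut) to 1 (fully open). In form: [{"rx": .., "ry": .., "rz": .., "x": .., "y": .., "z": .., "hand": ..}, ...]. A call has 1 to 8 rows; each row shifts and turns the commanded pose from where the row before left it; what a row does not reach is not made up. A row lasts 1/10 s, in which the tool goes at most 50 mm and 8.59 degrees, less where a joint would pass 70% of its speed; a pose out of reach is approached as far as the arm can. A call is refused whole if a number of a shift passes 5 or a number of a turn 8.59, either way. A call with a gripper value outside its range is refused whole. The fingers move at their own pace and stop on an object; "newtons" is the grip in N (left out, the last holds). Time passes only in rows, so rows that do not move let the fingers close. It gives the time, the measured TCP pose, the force, the opening and the grip force at its end, in the units of the state.
- telemetry.read_state(): the state, without advancing time (a new reading comes with each control period).
- viewer.capture(name): name is "side" or "top"; returns a dict with "color" (384x512x3 uint8, blue, green, red), "range_z" (384x512 float32, mm along the optical axis (not along the pixel's ray), 0 where there is no reading), "fov_y" (degrees; the focal length in pixels is half the picture's height over the tangent of half this angle, whatever the lens; pixels are square), "cx", "cy" (the principal point, pixels), "cam_to_world" (4x4, takes a point from camera to world coordinates). Camera axes: x right, y up, looking along -z (the intrinsics and any distortion apply to the point x, -y, -z); pixel columns grow to the right and rows downward; lengths in mm; the calibration is good to about 2 mm. A picture is of the moment at which its call begins.
- workorder.finish_job(): hands the job in; it is judged then, once.
Trained networks look in a picture, given as the dict that the camera call returned (one of the last four; its "shot" number tells which), for a name from the list of things; names that differ only in an ending like _2 or _b are one class to them, and where a whole thing is asked for, a point or a joint stands for the part that bears it (a point fixed in the world has none). Each returns a list of dicts, best first, with "p" (0 to 1); they miss things now and then, are a little off and sometimes report something else, mostly with a low value. They report only what shows in the picture. A call takes as long as a camera call. They do not tell look-alikes from the thing itself.
- viewer.outline_of(picture, query): "mask" (384x512 bool, what is visible of it) and "uv" ([column, row] in pixels, amid what is visible of it).
- viewer.tip_of(picture, query): "uv" ([column, row] in pixels: a listed point, or the origin of a listed thing).
The state is a dict: "clock": time; "q": joint angles; "qvel": joint speeds; "joint_efforts": joint torques, N m; "tool_pos": TCP position; "ee_rot": TCP orientation; "contact_force": force on the tool from outside, world axes, zero at the start; "wrist_torque": the same for the moment, N m; "finger_gap": opening from 0.0 (shut) to 1.0 (fully open); "gripper_force": force on a finger pad.
Only numpy, scipy, OpenCV 4.12 (cv2) and the standard library are available. Lean on these libraries where they do the work, as an engineer would, in place of code of your own. Each camera call takes 0.05 s, during which the arm holds its last target. There are 200 camera calls.

## Task

Get the next batch ready for crimping: turn the press's lock knob back until it clicks open, then draw the empty carrier all the way out from under the press head, to its outer stop. Stand every square bottle upright in a pocket of its own in the carrier while it is out, slide the loaded carrier along its guide, under the head, fully home against the stop, and turn the lock knob clockwise until it clicks past its detent and holds the carrier in. Leave the round bottles and the other things on the bench where they are.

Things in the scene. Friction and masses are not known exactly. Their poses are not given: they have to be found in the camera images.
- press: Fixed aluminium crimping press. Origin on the table under the head's centre; +x: the way the carrier slides in (about world +y), z up. Bed 12 mm thick, x = -345 to 90 mm. Guide rails along x, inner faces at y = -88.5 and 88.5, tops at z = 26 mm: 2.5 mm play each side of the carrier. Stops: carrier origin at x = -68 mm (home) and -230 mm (out).
- head (a point): Centre of the underside of the press head, 125 mm above the table. The head is a beam across the guide: 80 mm along press x, 290 mm wide, with cylinders on top up to 258 mm above the table, on two 30 mm columns at press y = -122 and 122 mm. Axes as the press's.
- carrier: Loose aluminium carrier, plate 205 x 172 x 8 mm, about 0.45 kg, on the bed (underside 12 mm above the table), free to slide along press x. Origin on its underside, axes as the press's; plate from x = -100 to 105 mm. Three open pockets in a row along y at x = 70 mm. Rear lip across its width, x = -100 to -92, up to z = 32 mm. Starts empty, home and locked.
- handle (a point): Grip point of the carrier's black handle, an upright square post 24 x 24 mm, from z = 8 to 78 mm of the carrier at its x = -70 mm; this point is 60 mm above the carrier's underside, 18 mm below the post's top. Axes as the carrier's.
- lock_grip (a point): Grip point of the lock knob, on its upright axis, 70 mm above the table, at press x = -179, y = -128 mm. The black grip is an upright bar along this point's x: 14 mm thick, 50 mm long, z = 37 to 85 mm above the table; it turns with the knob. Close the fingers along the point's y. Below it a steel tongue, 62 mm long, 16 wide, z = 27 to 37 mm, points along the point's +x.
- lock (a joint): Lock knob angle, rad, growing clockwise from above. 0: open, tongue clear of the carrier. 1.2: locked, tongue across the guide behind the lip of a home carrier (3 mm play). A sprung over-centre detent between holds it at either end with about 0.2 N m; from its top at 0.6 it snaps on to the other end and stays. Stops at 0 and 1.2. Starts locked. A hard pull on a locked carrier can force it.
- pocket0 (a point): Centre of the floor of carrier pocket 0, 8 mm above the carrier's underside, at carrier x = 70 mm, y = -56 mm. White walls 16 mm high and 5 mm thick leave a square opening of 51 mm for one square bottle, its sides along the carrier's axes. Axes as the carrier's.
- pocket1 (a point): Centre of the floor of carrier pocket 1, 8 mm above the carrier's underside, at carrier x = 70 mm, y = 0 mm. White walls 16 mm high and 5 mm thick leave a square opening of 51 mm for one square bottle, its sides along the carrier's axes. Axes as the carrier's.
- pocket2 (a point): Centre of the floor of carrier pocket 2, 8 mm above the carrier's underside, at carrier x = 70 mm, y = 56 mm. White walls 16 mm high and 5 mm thick leave a square opening of 51 mm for one square bottle, its sides along the carrier's axes. Axes as the carrier's.
- bottle0: Square bottle of thick amber glass, about 0.16 kg, standing on the bench: body 44 x 44 x 70 mm, steel collar 20 mm in diameter and white stem on top, 90 mm in all. Origin at the centre of its underside, z up, x and y across its flat sides. There are two or three; the state gives None for an absent one.
- bottle1: Square bottle of thick amber glass, about 0.16 kg, standing on the bench: body 44 x 44 x 70 mm, steel collar 20 mm in diameter and white stem on top, 90 mm in all. Origin at the centre of its underside, z up, x and y across its flat sides. There are two or three; the state gives None for an absent one.
- bottle2: Square bottle of thick amber glass, about 0.16 kg, standing on the bench: body 44 x 44 x 70 mm, steel collar 20 mm in diameter and white stem on top, 90 mm in all. Origin at the centre of its underside, z up, x and y across its flat sides. There are two or three; the state gives None for an absent one.
- round0: Bystander: round amber bottle, 52 mm in diameter, 92 mm tall, standing among the square ones. Origin at the centre of its underside. Leave it.
- round1: Bystander: round amber bottle, 52 mm in diameter, 92 mm tall, standing among the square ones. Origin at the centre of its underside. Leave it.
- carton: Bystander: cardboard carton 70 x 100 x 120 mm. Origin at the centre of its underside. Leave it.
- solvent: Bystander: white plastic bottle 60 mm in diameter, 170 mm tall. Origin at the centre of its underside. Leave it.
- capcup: Bystander: steel cup 80 mm wide, 70 mm tall. Origin at the centre of its underside. Leave it.
- spanner: Bystander: steel spanner lying on the bench on the robot's right. Leave it.
Not all that is in view belongs to the job. Leave any green or turquoise look-alike of the bottle0 alone. Leave any yellow look-alike of the bottle2 alone.

How it is judged:
By the outcome, as a careful person would: the job done as asked, in the order asked, and still so for the second after the job is handed in, with the robot touching nothing.
Of bottle0, bottle1, bottle2 only 2 to 3 are there at a start; the rules pass over those that are not, and their reading is None.
At some moment in a run one of bottle0, bottle1, bottle2 may be knocked a few centimetres aside while the robot is not near it.
It also fails if it takes over 192 s, if anything falls off the work surface, if the arm or the gripper's body presses on something with over 40 N, if the wrist force passes 120 N, or if a joint passes its speed limit or range.

## Working session

There is one attempt and no reset: what is moved stays moved. The work goes in short steps, Python scripts to look and compute and a tool call to move; the robot and the scene stay as the last step left them, time stands still between calls to the robot, and variables do not carry over. Pictures are saved under pics/ and viewed, at most 16 in all, crops included, and the job is handed in when it is done.

Besides the shell and the picture viewer there is one more tool, called as name(argument=value, ...), one argument or row to a line, values as JSON. jog_arm: Moves the arm, as the interface text tells. Its arguments: {"type":"object","properties":{"steps":{"type":"array"},"newtons":{"type":"number"}},"required":["steps"]}

```bash
mkdir -p pics; cat > h.py <<'E'
import numpy as np, cv2
from plant import telemetry, viewer, workorder
def K(p):
    f=p["color"].shape[0]/2/np.tan(np.radians(p["fov_y"])/2); return f,p["cx"],p["cy"]
def ray(p,uv):
    f,cx,cy=K(p); M=np.array(p["cam_to_world"])
    d=M[:3,:3]@np.array([(uv[0]-cx)/f,-(uv[1]-cy)/f,-1]); return M[:3,3],d
def at_z(p,uv,z):
    o,d=ray(p,uv); return o+d*(z-o[2])/d[2]
def cloud(p):
    f,cx,cy=K(p); M=np.array(p["cam_to_world"]); r=p["range_z"]
    v,u=np.mgrid[:r.shape[0],:r.shape[1]]
    P=np.stack([(u-cx)/f*r,-(v-cy)/f*r,-r],-1)@M[:3,:3].T+M[:3,3]
    P[r<=0]=np.nan; return P
def proj(p,X):
    f,cx,cy=K(p); M=np.array(p["cam_to_world"]); c=M[:3,:3].T@(np.array(X,float)-M[:3,3])
    return np.array([cx+f*c[0]/-c[2],cy-f*c[1]/-c[2]])
E
python3 - <<'E'
from h import *
for n in("top","side"):
    p=viewer.capture(n); cv2.imwrite(f"pics/{n}0.png",p["color"]); print(n,[k for k in p],p["fov_y"],p["cx"],p["cy"],np.round(p["cam_to_world"],2).tolist())
    for q in ["bottle0","head","handle","lock_grip","carrier","round0","pocket0","pocket2","pocket1"]:
        for d in viewer.tip_of(p,q)[:6]:
            if d["p"]>.2: print(q,np.round(d["uv"],1),round(d["p"],2))
s=telemetry.read_state();print(s)
E
```

```text
top ['color', 'range_z', 'fov_y', 'cx', 'cy', 'cam_to_world', 'shot'] 49.128769593161074 256.49732562016317 185.1041648125443 [[-0.03, 0.99, -0.13, 353.86], [-1.0, -0.03, -0.0, -79.91], [-0.01, 0.13, 0.99, 1448.36], [0.0, 0.0, 0.0, 1.0]]
bottle0 [293.5 255.5] 0.71
bottle0 [326.5 167.6] 0.68
bottle0 [333.9 147.3] 0.57
bottle0 [284.5 218.2] 0.47
bottle0 [295.4 177.5] 0.45
head [144.6 187. ] 0.58
handle [326.5 170.5] 0.67
handle [191.4 189.3] 0.61
lock_grip [202.3 147.9] 0.69
lock_grip [288.  130.2] 0.67
carrier [174.1 189.9] 0.73
round0 [330.6 206.3] 0.6
round0 [361.6 181.9] 0.54
pocket0 [153.2 174.4] 0.82
pocket0 [150.2 189.8] 0.81
pocket0 [155.8 190.9] 0.74
pocket0 [153.2 205.1] 0.61
pocket0 [250.3 126. ] 0.46
pocket2 [153.2 174.4] 0.82
pocket2 [150.2 189.8] 0.81
pocket2 [155.8 190.9] 0.74
pocket2 [153.2 205.1] 0.61
pocket2 [250.3 126. ] 0.46
pocket1 [153.2 174.4] 0.82
pocket1 [150.2 189.8] 0.81
pocket1 [155.8 190.9] 0.74
pocket1 [153.2 205.1] 0.61
pocket1 [250.3 126. ] 0.46
side ['color', 'range_z', 'fov_y', 'cx', 'cy', 'cam_to_world', 'shot'] 53.412120770485544 250.03216961374935 1
[... 827 characters left out ...]
0, 'q': array([ 9.15295010e-01,  1.04101669e-01,  9.73168110e-02,  1.56392466e+00,
       -2.66296204e-05,  1.35308957e+00]), 'qvel': array([ 1.32866569e-03, -1.42827783e-04,  1.44877527e-05, -1.59153817e-03,
        1.42072351e-03, -2.39136669e-04]), 'joint_efforts': array([ 9.29863290e-05, -5.56767261e+01,  5.03774500e+01,  6.24623190e-04,
       -2.74466838e-04, -4.78968289e-06]), 'tool_pos': array([254.3821157 , 543.43097307, 253.33896725]), 'ee_rot': array([3.14151365e+00, 4.47499285e-05, 2.70379809e+00]), 'contact_force': array([-0.60013268, -0.06329716,  0.61932588]), 'wrist_torque': array([-0.0517678 ,  0.02660894,  0.00031189]), 'gripper_force': 0.0, 'finger_gap': 1.003143085203531}
```

View images.

```bash
python3 - <<'E'
import cv2
a=cv2.imread("pics/top0.png"); cv2.imwrite("pics/top0c.png",cv2.resize(a[80:300,100:400],None,fx=2.6,fy=2.6,interpolation=cv2.INTER_CUBIC))
a=cv2.imread("pics/side0.png"); cv2.imwrite("pics/side0c.png",cv2.resize(a[110:350,140:440],None,fx=2.5,fy=2.5,interpolation=cv2.INTER_CUBIC))
E
```

```text
(no output)
```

View pics/top0c.png

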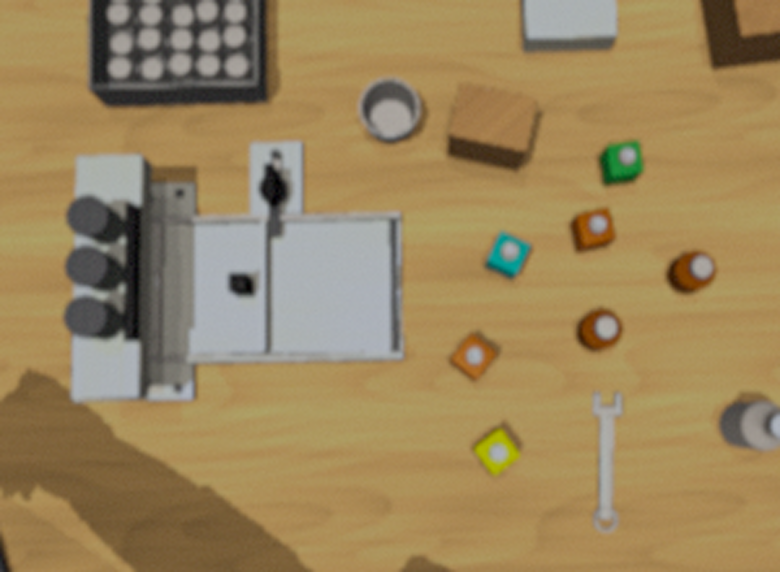

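View pics/side0c.png

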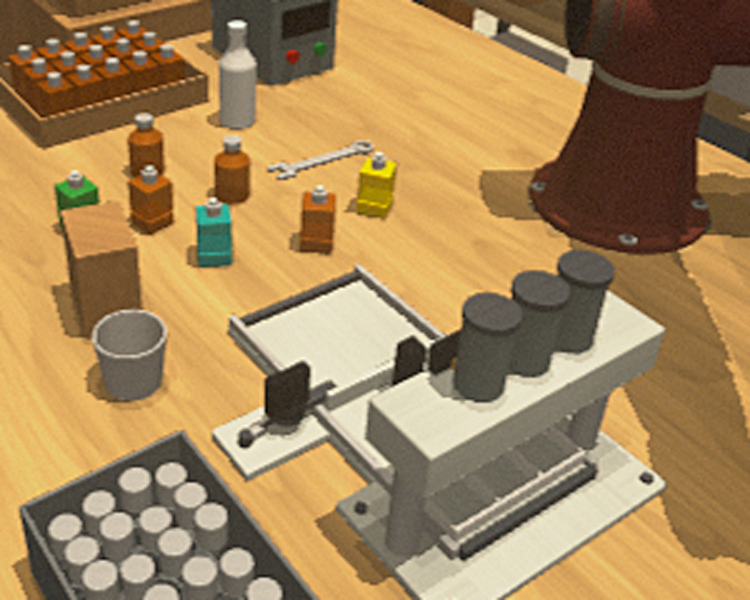

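```bash
cat > m.py <<'E'
from h import *
import sys
tag=sys.argv[1]
P={n:viewer.capture(n) for n in("top","side")}
np.savez(f"s_{tag}.npz",**{n+"_"+k:np.array(P[n][k]) for n in P for k in P[n]})
C={n:cloud(P[n]) for n in P}
# bottles: amber blobs by hue, in world range
for n in P:
    hsv=cv2.cvtColor(P[n]["color"],cv2.COLOR_BGR2HSV); X=C[n]
    print(n,"table z med",np.nanmedian(X[...,2][(X[...,0]>300)&(X[...,0]<500)&(X[...,1]<-50)&(X[...,1]>-150)]))
    m=((X[...,2]>12)&(X[...,2]<110)&(X[...,0]>250)&(X[...,0]<750)&(X[...,1]>-420)&(X[...,1]<300)).astype(np.uint8)
    k,L,st,ce=cv2.connectedComponentsWithStats(m)
    for i in range(1,k):
        if st[i,4]<25: continue
        q=X[L==i]; top=q[(q[:,2]>60)&(q[:,2]<78)]; r=cv2.minAreaRect(top[:,:2].astype(np.float32)) if len(top)>4 else None
        st_=q[q[:,2]>80]
        print(n,np.round(ce[i]),"hsv",np.median(hsv[L==i],0),"z95",round(np.percentile(q[:,2],97)),"c",np.round(np.median(q,0)),r and np.round(np.r_[r[0],r[1],r[2]],1),"stem",np.round(st_.mean(0)) if len(st_) else None)
E
python3 m.py 1
python3 - <<'E'
from h import *
d=np.load("s_1.npz")
for n in("top","side"):
    p={k:d[n+"_"+k] for k in("color","range_z","fov_y","cx","cy","cam_to_world")}
    X=cloud(p); w=(X[...,0]>200)&(X[...,0]<800)&(X[...,1]>50)&(X[...,1]<700)
    h=np.histogram(X[w][:,2],bins=np.arange(-10,280,5)); print(n,[(int(b),int(c)) for c,b in zip(*h) if c>30])
E
```

```text
top table z med 0.99416953089667
top [249. 129.] hsv [ 16.  27. 124.] z95 75 c [718. -54.  65.] [728.7 -55.3  40.9  74.7   1. ] stem None
top [286. 139.] hsv [ 16. 151.  69.] z95 107 c [ 684. -177.   65.] [ 684.3 -174.    89.3    2.8   75.6] stem [ 684. -178.   95.]
top [199. 188.] hsv [ 99.  14. 172.] z95 59 c [529. 129.  19.] [588.1 111.9  16.7 170.3  71. ] stem [593. 117.  87.]
top [339. 142.] hsv [ 64. 155. 129.] z95 88 c [ 665. -353.   69.] [ 670.6 -358.3   45.2   44.6    8.4] stem [ 671. -358.   86.]
top [328. 168.] hsv [ 15. 199. 144.] z95 89 c [ 579. -312.   69.] [ 582.5 -316.2   44.1   44.     9.6] stem [ 583. -315.   87.]
top [295. 178.] hsv [ 87. 145. 145.] z95 91 c [ 548. -201.   71.] [ 551.9 -203.2   43.8   44.2   63.7] stem [ 552. -203.   87.]
top [359. 185.] hsv [ 14. 232.  77.] z95 62 c [ 523. -418.   40.] None stem None
top [330. 207.] hsv [ 15. 169. 124.] z95 96 c [ 450. -313.   66.] [ 452.1 -317.5   45.6   49.5   74.2] stem [ 452. -318.   92.]
top [282. 217.] hsv [ 15. 185. 160.] z95 89 c [ 421. -154.   71.] [ 421.6 -154.3   43.9   43.6   49.8] stem [ 422. -155.   
[... 1759 characters left out ...]
), (175, 692), (180, 124), (185, 70), (190, 45), (195, 58), (200, 120), (205, 129), (245, 33), (250, 96), (255, 497), (260, 209), (265, 56), (270, 46)]
side [(-5, 7935), (0, 10605), (5, 508), (10, 3821), (15, 1040), (20, 1328), (25, 740), (30, 370), (35, 609), (40, 483), (45, 345), (50, 313), (55, 235), (60, 182), (65, 173), (70, 179), (75, 173), (80, 224), (85, 301), (90, 173), (125, 81), (130, 169), (135, 178), (140, 172), (145, 172), (150, 186), (155, 179), (160, 177), (165, 186), (170, 975), (175, 1178), (180, 103), (185, 111), (190, 106), (195, 113), (200, 135), (205, 124), (210, 103), (215, 92), (220, 92), (225, 101), (230, 95), (235, 101), (240, 98), (245, 87), (250, 118), (255, 813)]
```

```bash
python3 - <<'E'
from h import *
d=np.load("s_1.npz")
def rect(X,m):
    m=m.astype(np.uint8); m=cv2.morphologyEx(m,cv2.MORPH_OPEN,np.ones((2,2)));k,L,st,ce=cv2.connectedComponentsWithStats(m)
    i=1+np.argmax(st[1:,4]); q=X[L==i]; r=cv2.minAreaRect(q[:,:2].astype(np.float32)); return np.round(np.r_[r[0],r[1],r[2]],1),len(q),np.round(np.median(q,0),1)
for n in("top","side"):
    p={k:d[n+"_"+k] for k in("color","range_z","fov_y","cx","cy","cam_to_world")}
    X=cloud(p); z=X[...,2]
    w=(X[...,0]>300)&(X[...,0]<760)&(X[...,1]>-20)&(X[...,1]<500)
    print(n,"beam",rect(X,w&(z>166)&(z<181)))
    print(n,"all>6",rect(X,w&(z>7)&(z<34)))
    u0=proj(p,(590,115,85)).round();print(u0)
    q=X[w&(z>45)&(z<100)&(X[...,1]<220)]
    lab=q[:,0]>570
    for t,l in(("lock",lab),("handle",~lab)):
        a=q[l]; print(n,t,len(a),np.round(a.mean(0),1),a.min(0).round(),a.max(0).round()); r=cv2.minAreaRect(a[a[:,2]>60][:,:2].astype(np.float32)); print(r)
        aa=a[a[:,2]>a[:,2].max()-10]; print(" top",np.round(aa.mean(0),1),len(aa))
    # rail edge points y<=.. end edge
    img=p["color"]
    cv2.imwrite(f"pics/g_{n}.png",cv2.resize(img[150:235,165:275] if n=="top" else img[200:300,215:335],None,fx=6,fy=6,interpolation=cv2.INTER_CUBIC))
E
```

```text
top beam (array([414.2, 300.7, 121.6,  70.1,  89.6]), 611, array([nan, nan, nan]))
top all>6 (array([nan, nan,  0.,  0.,  0.]), 5077, array([nan, nan, nan]))
[198. 168.]
top lock 127 [647.3  93.1  72.1] [572. -18.  45.] [756. 116.  92.]
((697.7295532226562, 50.72060775756836), (40.59954071044922, 179.15676879882812), 45.59175109863281)
 top [650.6  99.   86. ] 56
top handle 118 [511.8 129.2  70.2] [437. 109.  45.] [569. 150.  95.]
((521.6361694335938, 138.71006774902344), (21.479124069213867, 23.542919158935547), 87.38141632080078)
 top [522.  139.6  90.4] 54
side beam (array([420. , 289.3, 502.2,  63. ,   9.5]), 2314, array([nan, nan, nan]))
side all>6 (array([528.8, 219.2, 105.8, 427.5,  48. ]), 5334, array([nan, nan, nan]))
[279. 253.]
side lock 338 [666.9  86.7  67.8] [574. -20.  45.] [759. 118.  89.]
((700.9759521484375, 50.59418487548828), (44.711822509765625, 179.02386474609375), 44.023563385009766)
 top [654.4 101.1  84.1] 104
side handle 197 [529.8 141.8  74.3] [452. 112.  45.] [565. 153.  93.]
((525.8330078125, 141.00001525878906), (24.15129280090332, 25.380359649658203), 88.11185455322266)
 top [527.1 141.7  89. ] 76
```

View pics/g_top.png

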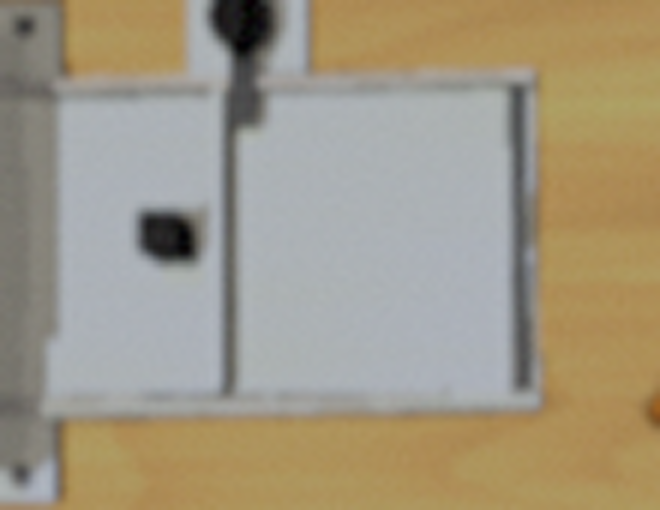

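```bash
python3 - <<'E'
from h import *
d=np.load("s_1.npz")
for n in("top","side"):
    p={k:d[n+"_"+k] for k in("color","range_z","fov_y","cx","cy","cam_to_world")}
    X=cloud(p); z=X[...,2]
    w=(X[...,0]>570)&(X[...,0]<650)&(X[...,1]>60)&(X[...,1]<170)
    a=X[w&(z>72)&(z<95)]; print(n,"lock",len(a),a.mean(0).round(1),cv2.minAreaRect(a[:,:2].astype(np.float32)))
    # beam top with gap to cylinders
    b=X[(z>166)&(z<181)&(X[...,0]>300)&(X[...,0]<680)&(X[...,1]>200)&(X[...,1]<400)]
    print("beam",len(b),cv2.minAreaRect(b[:,:2].astype(np.float32)), np.percentile(b[:,0],[1,99]))
    # rail tops fit: strips
    for nm,c in(("railR",612),("railL",430)):
        q=X[(abs(X[...,0]-c)<25)&(z>21)&(z<32)&(X[...,1]>-20)&(X[...,1]<75)]
        if len(q)>10:
            f=np.polyfit(q[:,1],q[:,0],1); print(nm,len(q),f, "mean",q.mean(0).round(1),q[:,1].min(),"angle",np.degrees(np.arctan(f[0])))
    if n=="top":
        for c in [(535,72),(60,82),(540,405),(45,412),(535,90),(60,95),(520,85),(522,388)]:
            print(c,at_z(p,(165+c[0]/6,150+c[1]/6),26).round(1))
E
```

```text
top lock 39 [638.1  99.4  84.5] ((637.9343872070312, 99.65870666503906), (14.361422538757324, 24.26559829711914), 88.36441040039062)
beam 1336 ((524.5106201171875, 279.3235778808594), (82.27659606933594, 289.4029235839844), 89.14252471923828) [380.37574211 667.14903487]
railR 64 [-1.14879039e-03  6.13320571e+02] mean [613.3  21.9  26.3] -19.699544438894037 angle -0.06582081188496929
railL 76 [2.36195042e-02 4.28127849e+02] mean [428.7  24.2  26.1] -18.935429550796876 angle 1.3530463292086696
(535, 72) [615.  -68.4  26. ]
(60, 82) [617.2 204.1  26. ]
(540, 405) [424.5 -66.   26. ]
(45, 412) [428.5 213.2  26. ]
(535, 90) [604.6 -68.1  26. ]
(60, 95) [609.6 204.1  26. ]
(520, 85) [607.7 -59.6  26. ]
(522, 388) [434.4 -56.1  26. ]
side lock 49 [638.5 102.   82.7] ((638.1580200195312, 99.91706848144531), (13.414132118225098, 20.696897506713867), 89.761474609375)
beam 2327 ((527.7613525390625, 279.76617431640625), (80.46520233154297, 290.9301452636719), 89.33650207519531) [386.90129443 671.85629989]
railR 59 [1.37815772e-02 6.16493333e+02] mean [616.6  10.1  25.8] -19.314197336244206 angle 0.7895762247830864
railL 83 [1.69808919e-02 4.32217225e+02] mean [432.7  29.5  25.5] -18.068884133237702 angle 0.9728399402139424
```

View pics/g_side.png

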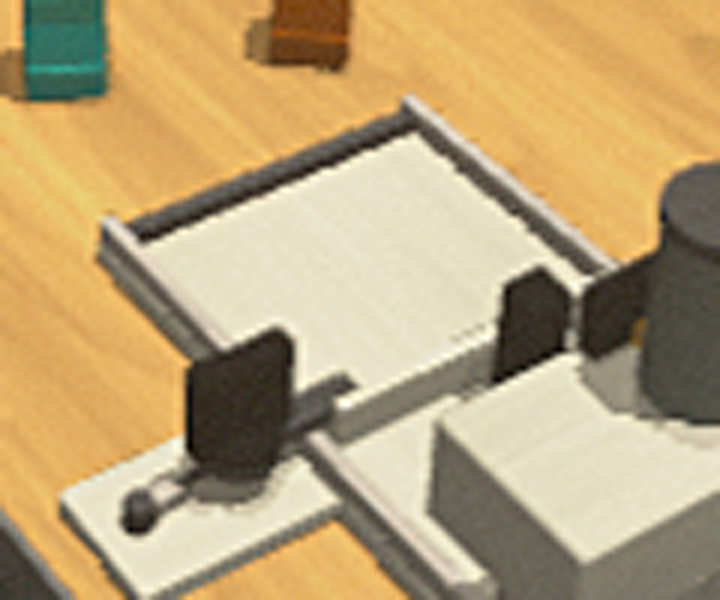

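jog_arm(
  steps=[
    {"z": 5, "rz": 8.1},
    {"z": 5, "rz": 8.1},
    {"z": 4, "rz": 8.1},
    {"x": 3, "y": -3.5},
    {"x": 3, "y": -3.5},
    {"x": 3, "y": -3.5},
    {"x": 3, "y": -3.5},
    {"x": 3, "y": -3.5},
  ],
)

```text
invalid input
```

jog_arm(
  steps=[
    {"x": 3.5, "y": -3.8},
    {"x": 3.5, "y": -3.8},
    {"x": 3.5, "y": -3.8},
    {"x": 3.5, "y": -3.8},
    {"x": 3.5, "y": -3.8},
    {"x": 3.5, "y": -3.8},
    {"x": 3.5, "y": -3.8},
    {},
  ],
)

```text
invalid input
```

jog_arm(
  steps=[
    {"rx": 0, "ry": 0, "rz": 8.1, "x": 0, "y": 0, "z": 5, "hand": 1},
    {"rx": 0, "ry": 0, "rz": 8.1, "x": 0, "y": 0, "z": 5, "hand": 1},
    {"rx": 0, "ry": 0, "rz": 8.1, "x": 0, "y": 0, "z": 4, "hand": 1},
    {"rx": 0, "ry": 0, "rz": 0, "x": 3, "y": -3.5, "z": 0, "hand": 1},
    {"rx": 0, "ry": 0, "rz": 0, "x": 3, "y": -3.5, "z": 0, "hand": 1},
    {"rx": 0, "ry": 0, "rz": 0, "x": 3, "y": -3.5, "z": 0, "hand": 1},
    {"rx": 0, "ry": 0, "rz": 0, "x": 3, "y": -3.5, "z": 0, "hand": 1},
    {"rx": 0, "ry": 0, "rz": 0, "x": 3, "y": -3.5, "z": 0, "hand": 1},
  ],
  newtons=40,
)

```text
clock: 1.9
tool_pos: [405.3, 367.0, 393.5]
ee_rot: [3.141, 0.0, 3.128]
contact_force: [1.1, 0.5, -0.5]
finger_gap: 1.003
gripper_force: 0.0
```

jog_arm(
  steps=[
    {"rx": 0, "ry": 0, "rz": 0, "x": 3.5, "y": -3.5, "z": 0, "hand": 1},
    {"rx": 0, "ry": 0, "rz": 0, "x": 3.5, "y": -3.5, "z": 0, "hand": 1},
    {"rx": 0, "ry": 0, "rz": 0, "x": 3.5, "y": -3.5, "z": 0, "hand": 1},
    {"rx": 0, "ry": 0, "rz": 0, "x": 3.5, "y": -3.5, "z": 0, "hand": 1},
    {"rx": 0, "ry": 0, "rz": 0, "x": 3.5, "y": -3.5, "z": 0, "hand": 1},
    {"rx": 0, "ry": 0, "rz": 0, "x": 3.5, "y": -3.5, "z": 0, "hand": 1},
    {"rx": 0, "ry": 0, "rz": 0, "x": 3.5, "y": -3.5, "z": 0, "hand": 1},
    {"rx": 0, "ry": 0, "rz": 0, "x": 0, "y": 0, "z": 0, "hand": 1},
  ],
)

```text
clock: 2.7
tool_pos: [652.8, 118.3, 388.9]
ee_rot: [-3.141, -0.005, 3.122]
contact_force: [-0.9, 0.1, -1.0]
finger_gap: 0.997
gripper_force: 0.0
```

jog_arm(
  steps=[
    {"rx": 0, "ry": 0, "rz": 0, "x": 0, "y": -0.65, "z": -4, "hand": 1},
    {"rx": 0, "ry": 0, "rz": 0, "x": 0, "y": -0.65, "z": -4, "hand": 1},
    {"rx": 0, "ry": 0, "rz": 0, "x": 0, "y": -0.65, "z": -4, "hand": 1},
    {"rx": 0, "ry": 0, "rz": 0, "x": 0, "y": 0, "z": -4, "hand": 1},
    {"rx": 0, "ry": 0, "rz": 0, "x": 0, "y": 0, "z": -4, "hand": 1},
    {"rx": 0, "ry": 0, "rz": 0, "x": 0, "y": 0, "z": -4, "hand": 1},
    {"rx": 0, "ry": 0, "rz": 0, "x": 0, "y": 0, "z": -3, "hand": 1},
    {"rx": 0, "ry": 0, "rz": 0, "x": 0, "y": 0, "z": 0, "hand": 1},
  ],
)

```text
clock: 3.5
tool_pos: [646.1, 104.4, 118.3]
ee_rot: [3.141, -0.008, 3.128]
contact_force: [-0.9, -0.6, 0.3]
finger_gap: 0.999
gripper_force: 0.0
```

```bash
python3 - <<'E'
from h import *
print(telemetry.read_state())
p=viewer.capture("side"); cv2.imwrite("pics/s2.png",cv2.resize(p["color"][150:310,190:390],None,fx=3.5,fy=3.5,interpolation=cv2.INTER_CUBIC))
E
```

```text
{'clock': 3.5, 'q': array([-3.91682123e-02,  2.96132577e-01,  6.74630420e-02,  1.35004188e+00,
        1.92688052e-04, -2.57931273e-02]), 'qvel': array([-0.00089675, -0.03344792,  0.09207717,  0.06283615, -0.00193702,
        0.00020238]), 'joint_efforts': array([-1.48156844e-01, -6.67362356e+01,  5.10497332e+01, -1.52475592e+00,
        3.15542802e-04,  3.25675983e-04]), 'tool_pos': array([646.09633893, 104.43433339, 118.26975514]), 'ee_rot': array([ 3.14119589, -0.00790749,  3.12821837]), 'contact_force': array([-0.93148722, -0.61611036,  0.30199947]), 'wrist_torque': array([ 0.0078036 , -0.00947368,  0.03843132]), 'gripper_force': 0.0, 'finger_gap': 0.9987805505407641}
```

View pics/s2.png

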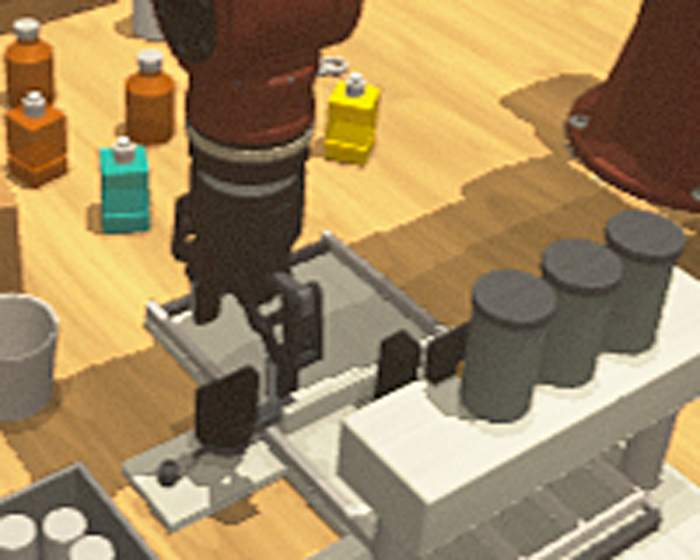

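jog_arm(
  steps=[
    {"rx": 0, "ry": 0, "rz": 0, "x": 0.5, "y": -0.55, "z": 0, "hand": 1},
    {"rx": 0, "ry": 0, "rz": 0, "x": 0, "y": 0, "z": 0, "hand": 1},
    {"rx": 0, "ry": 0, "rz": 0, "x": 0, "y": 0, "z": -1, "hand": 1},
    {"rx": 0, "ry": 0, "rz": 0, "x": 0, "y": 0, "z": 0, "hand": 1},
  ],
)

```text
clock: 3.95
tool_pos: [654.2, 98.4, 112.6]
ee_rot: [3.141, -0.001, 3.128]
contact_force: [0.2, 0.3, -0.6]
finger_gap: 1.006
gripper_force: 0.0
```

```bash
python3 - <<'E'
from h import *
p=viewer.capture("side"); X=cloud(p);z=X[...,2]
d=np.load("s_1.npz");p0={k:d["side_"+k] for k in("color","range_z","fov_y","cx","cy","cam_to_world")};X0=cloud(p0);z0=X0[...,2]
w=(X0[...,0]>610)&(X0[...,0]<690)&(X0[...,1]>70)&(X0[...,1]<140)&(z0>45)&(z0<92)&(X0[...,1]>60)
q=X0[w];print("knob",len(q),q.min(0).round(),q.max(0).round(),np.percentile(q,[5,50,95],0).round())
q=q[q[:,2]>78];print("top",len(q),q.min(0).round(),q.max(0).round(),q.mean(0).round(1),cv2.minAreaRect(q[:,:2].astype(np.float32)))
a=X[(X[...,0]>610)&(X[...,0]<690)&(X[...,1]>20)&(X[...,1]<190)&(z>92)&(z<104)]
print("fingers",len(a),np.percentile(a,[0,5,50,95,100],0).round())
h=np.histogram(a[:,1],bins=np.arange(20,190,6));print(list(zip(h[1].round(),h[0])))
E
```

```text
knob 281 [610.  93.  45.] [679. 118.  89.] [[631.  95.  47.]
 [657. 105.  72.]
 [678. 107.  86.]]
top 108 [628.  93.  78.] [679. 107.  89.] [654.6 101.2  83.9] ((653.22216796875, 100.24043273925781), (14.303529739379883, 50.790348052978516), 89.61479949951172)Traceback (most recent call last):
  File "<stdin>", line 8, in <module>
    return _quantile_unchecked(
        a, q, axis, out, overwrite_input, method, keepdims, weights)
    return _ureduce(a,
                    func=_quantile_ureduce_func,
    ...<5 lines>...
                    overwrite_input=overwrite_input,
                    method=method)
    r = func(a, **kwargs)
    result = _quantile(arr,
                       quantiles=q,
    ...<2 lines>...
                       out=out,
                       weights=wgt)
    slices_having_nans = np.isnan(arr[-1, ...])
                                  ~~~^^^^^^^^^
IndexError: index -1 is out of bounds for axis 0 with size 0
```

jog_arm(
  steps=[
    {"rx": 0, "ry": 0, "rz": 0, "x": -0.2, "y": 0.1, "z": -2, "hand": 1},
    {"rx": 0, "ry": 0, "rz": 0, "x": 0, "y": 0, "z": -1.8, "hand": 1},
    {"rx": 0, "ry": 0, "rz": 0, "x": 0, "y": 0, "z": 0, "hand": -0.3},
    {"rx": 0, "ry": 0, "rz": 0, "x": 0, "y": 0, "z": 0, "hand": -1},
    {"rx": 0, "ry": 0, "rz": 0, "x": 0, "y": 0, "z": 0, "hand": -1},
    {"rx": 0, "ry": 0, "rz": 0, "x": 0, "y": 0, "z": 0, "hand": -1},
    {"rx": 0, "ry": 0, "rz": 0, "x": 0, "y": 0, "z": 0, "hand": -1},
    {"rx": 0, "ry": 0, "rz": 0, "x": 0, "y": 0, "z": 0, "hand": -1},
  ],
  newtons=40,
)

```text
clock: 4.8
tool_pos: [652.9, 98.6, 76.5]
ee_rot: [-3.14, 0.001, 3.127]
contact_force: [-1.3, -5.2, 4.9]
finger_gap: 0.159
gripper_force: 43.0
```

jog_arm(
  steps=[
    {"rx": 0, "ry": 0, "rz": 8, "x": 0, "y": 0, "z": 0, "hand": -1},
    {"rx": 0, "ry": 0, "rz": 8, "x": 0, "y": 0, "z": 0, "hand": -1},
    {"rx": 0, "ry": 0, "rz": 8, "x": 0, "y": 0, "z": 0, "hand": -1},
    {"rx": 0, "ry": 0, "rz": 8, "x": 0, "y": 0, "z": 0, "hand": -1},
    {"rx": 0, "ry": 0, "rz": 8, "x": 0, "y": 0, "z": 0, "hand": -1},
    {"rx": 0, "ry": 0, "rz": 8, "x": 0, "y": 0, "z": 0, "hand": -1},
    {"rx": 0, "ry": 0, "rz": 8, "x": 0, "y": 0, "z": 0, "hand": -1},
    {"rx": 0, "ry": 0, "rz": 8, "x": 0, "y": 0, "z": 0, "hand": -1},
  ],
)

```text
clock: 5.6
tool_pos: [652.9, 98.7, 76.5]
ee_rot: [-3.14, -0.001, -2.033]
contact_force: [-2.2, -4.6, 5.5]
finger_gap: 0.153
gripper_force: 43.2
```

jog_arm(
  steps=[
    {"rx": 0, "ry": 0, "rz": 4.5, "x": 0, "y": 0, "z": 0, "hand": -1},
    {"rx": 0, "ry": 0, "rz": 0, "x": 0, "y": 0, "z": 0, "hand": -1},
    {"rx": 0, "ry": 0, "rz": 0, "x": 0, "y": 0, "z": 0, "hand": -1},
  ],
)

```text
clock: 5.9
tool_pos: [652.9, 98.6, 76.5]
ee_rot: [-3.14, -0.001, -1.96]
contact_force: [-2.0, -4.6, 5.6]
finger_gap: 0.156
gripper_force: 43.1
```

```bash
python3 - <<'E'
from h import *
s=telemetry.read_state();print(s["tool_pos"],s["ee_rot"],s["contact_force"],s["wrist_torque"])
E
```

```text
[652.87335572  98.63800107  76.47526829] [-3.14014001e+00 -7.41044821e-04 -1.95996156e+00] [-1.97331863 -4.60590584  5.61627762] [-0.77558599  0.54034559  0.26963534]
```

jog_arm(
  steps=[
    {"rx": 0, "ry": 0, "rz": 0, "x": 0, "y": 0, "z": 0, "hand": 1},
    {"rx": 0, "ry": 0, "rz": 0, "x": 0, "y": 0, "z": 0, "hand": 1},
    {"rx": 0, "ry": 0, "rz": 0, "x": 0, "y": 0, "z": 0, "hand": 1},
    {"rx": 0, "ry": 0, "rz": 0, "x": 0, "y": 0, "z": 0, "hand": 1},
    {"rx": 0, "ry": 0, "rz": 0, "x": 0, "y": 0, "z": 3, "hand": 1},
    {"rx": 0, "ry": 0, "rz": 0, "x": 0, "y": 0, "z": 4, "hand": 1},
    {"rx": 0, "ry": 0, "rz": -8, "x": -3, "y": 1, "z": 0, "hand": 1},
    {"rx": 0, "ry": 0, "rz": -8, "x": -3, "y": 1, "z": 0, "hand": 1},
  ],
)

```text
clock: 6.7
tool_pos: [593.1, 119.4, 147.0]
ee_rot: [-3.139, 0.002, -2.245]
contact_force: [-1.2, 0.0, -0.3]
finger_gap: 0.998
gripper_force: 0.0
```

jog_arm(
  steps=[
    {"rx": 0, "ry": 0, "rz": -8, "x": -3, "y": 1, "z": 0, "hand": 1},
    {"rx": 0, "ry": 0, "rz": -8, "x": -3, "y": 1, "z": 0, "hand": 1},
    {"rx": 0, "ry": 0, "rz": -8, "x": 0, "y": 0, "z": 0, "hand": 1},
    {"rx": 0, "ry": 0, "rz": -8, "x": 0, "y": 0, "z": 0, "hand": 1},
    {"rx": 0, "ry": 0, "rz": -8, "x": 0, "y": 0, "z": 0, "hand": 1},
    {"rx": 0, "ry": 0, "rz": -8, "x": 0, "y": 0, "z": 0, "hand": 1},
    {"rx": 0, "ry": 0, "rz": -4.5, "x": 0, "y": 0, "z": 0, "hand": 1},
    {"rx": 0, "ry": 0, "rz": 0, "x": 0, "y": 0, "z": 0, "hand": 1},
  ],
)

```text
clock: 7.5
tool_pos: [532.3, 139.6, 145.3]
ee_rot: [3.141, -0.0, 3.127]
contact_force: [-0.5, 0.1, -0.0]
finger_gap: 1.002
gripper_force: 0.0
```

```bash
python3 - <<'E'
from h import *
p=viewer.capture("side"); cv2.imwrite("pics/s3.png",cv2.resize(p["color"][150:310,190:390],None,fx=3.5,fy=3.5,interpolation=cv2.INTER_CUBIC))
E
```

```text
(no output)
```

View pics/s3.png

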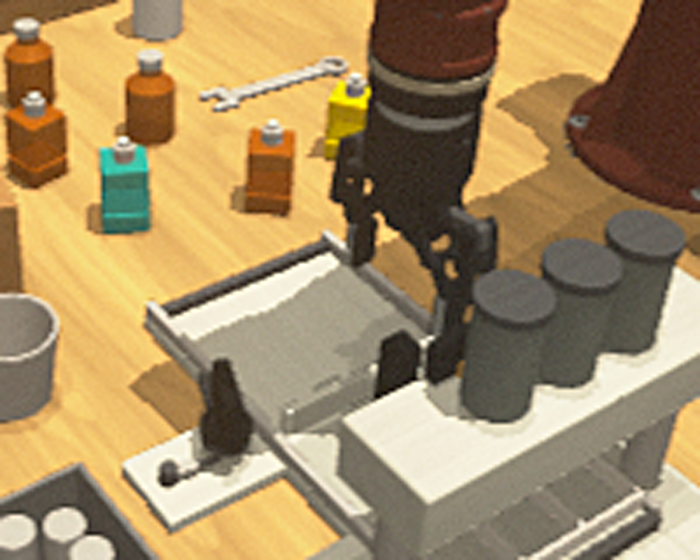

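jog_arm(
  steps=[
    {"rx": 0, "ry": 0, "rz": 0, "x": -0.8, "y": 0.2, "z": -1, "hand": 1},
    {"rx": 0, "ry": 0, "rz": 0, "x": 0, "y": 0, "z": -3, "hand": 1},
    {"rx": 0, "ry": 0, "rz": 0, "x": 0, "y": 0, "z": -3, "hand": 1},
    {"rx": 0, "ry": 0, "rz": 0, "x": 0, "y": 0, "z": 0, "hand": -1},
    {"rx": 0, "ry": 0, "rz": 0, "x": 0, "y": 0, "z": 0, "hand": -1},
    {"rx": 0, "ry": 0, "rz": 0, "x": 0, "y": 0, "z": 0, "hand": -1},
    {"rx": 0, "ry": 0, "rz": 0, "x": 0, "y": 0, "z": 0, "hand": -1},
    {"rx": 0, "ry": 0, "rz": 0, "x": 0, "y": 0, "z": 0, "hand": -1},
  ],
  newtons=40,
)

```text
clock: 8.35
tool_pos: [525.7, 140.9, 77.2]
ee_rot: [-3.14, 0.003, 3.128]
contact_force: [-0.4, -3.9, 6.4]
finger_gap: 0.275
gripper_force: 41.5
```

jog_arm(
  steps=[
    {"rx": 0, "ry": 0, "rz": 0, "x": -0.03, "y": -2, "z": 0, "hand": -1},
    {"rx": 0, "ry": 0, "rz": 0, "x": -0.03, "y": -2, "z": 0, "hand": -1},
    {"rx": 0, "ry": 0, "rz": 0, "x": -0.03, "y": -2, "z": 0, "hand": -1},
    {"rx": 0, "ry": 0, "rz": 0, "x": -0.03, "y": -2, "z": 0, "hand": -1},
    {"rx": 0, "ry": 0, "rz": 0, "x": -0.03, "y": -2, "z": 0, "hand": -1},
    {"rx": 0, "ry": 0, "rz": 0, "x": -0.03, "y": -2, "z": 0, "hand": -1},
    {"rx": 0, "ry": 0, "rz": 0, "x": -0.03, "y": -2, "z": 0, "hand": -1},
    {"rx": 0, "ry": 0, "rz": 0, "x": 0, "y": -1, "z": 0, "hand": -1},
  ],
)

```text
clock: 9.15
tool_pos: [523.5, -9.2, 77.3]
ee_rot: [3.14, 0.003, 3.128]
contact_force: [-1.7, 15.6, 20.7]
finger_gap: 0.274
gripper_force: 44.1
```

jog_arm(
  steps=[
    {"rx": 0, "ry": 0, "rz": 0, "x": 0, "y": -0.6, "z": 0, "hand": -1},
    {"rx": 0, "ry": 0, "rz": 0, "x": 0, "y": -0.4, "z": 0, "hand": -1},
    {"rx": 0, "ry": 0, "rz": 0, "x": 0, "y": 0, "z": 0, "hand": -1},
    {"rx": 0, "ry": 0, "rz": 0, "x": 0, "y": 0, "z": 0, "hand": -1},
  ],
)

```text
clock: 9.55
tool_pos: [523.5, -18.8, 77.2]
ee_rot: [-3.141, 0.003, 3.128]
contact_force: [0.0, 1.2, 6.5]
finger_gap: 0.276
gripper_force: 41.8
```

jog_arm(
  steps=[
    {"rx": 0, "ry": 0, "rz": 0, "x": 0, "y": -0.2, "z": 0, "hand": -1},
    {"rx": 0, "ry": 0, "rz": 0, "x": 0, "y": -0.2, "z": 0, "hand": -1},
    {"rx": 0, "ry": 0, "rz": 0, "x": 0, "y": 0, "z": 0, "hand": -1},
    {"rx": 0, "ry": 0, "rz": 0, "x": 0, "y": 0, "z": 0, "hand": -1},
  ],
)

```text
clock: 9.95
tool_pos: [523.5, -21.3, 77.3]
ee_rot: [3.139, 0.003, 3.129]
contact_force: [-1.0, 9.7, 9.4]
finger_gap: 0.273
gripper_force: 42.3
```

jog_arm(
  steps=[
    {"rx": 0, "ry": 0, "rz": 0, "x": 0, "y": 0, "z": 0, "hand": 1},
    {"rx": 0, "ry": 0, "rz": 0, "x": 0, "y": 0, "z": 0, "hand": 1},
    {"rx": 0, "ry": 0, "rz": 0, "x": 0, "y": 0, "z": 0, "hand": 1},
    {"rx": 0, "ry": 0, "rz": 0, "x": 0, "y": 0, "z": 0, "hand": 1},
    {"rx": 0, "ry": 0, "rz": 0, "x": 0, "y": 0, "z": 4, "hand": 1},
    {"rx": 0, "ry": 0, "rz": 0, "x": 0, "y": 0, "z": 4, "hand": 1},
    {"rx": 0, "ry": 0, "rz": -8, "x": 0, "y": -4, "z": 3, "hand": 1},
    {"rx": 0, "ry": 0, "rz": -8, "x": -2, "y": -4, "z": 1, "hand": 1},
  ],
)

```text
clock: 10.75
tool_pos: [504.4, -103.8, 199.1]
ee_rot: [-3.141, 0.006, 2.846]
contact_force: [0.4, -1.2, -1.0]
finger_gap: 1.001
gripper_force: 0.0
```

```bash
python3 m.py 2 | grep -v "hsv \[ *[2-9][0-9]"; python3 - <<'E'
from h import *
p=viewer.capture("top")
for q in ["pocket0","handle","carrier"]:
    for d in viewer.tip_of(p,q)[:4]:
        if d["p"]>.3: print(q,d["uv"].round(1) if hasattr(d["uv"],"round") else d["uv"],round(d["p"],2),at_z(p,d["uv"],72 if q=="handle" else 20 if q!="carrier" else 12).round(1))
cv2.imwrite("pics/t4.png",cv2.resize(p["color"][150:235,165:275],None,fx=6,fy=6,interpolation=cv2.INTER_CUBIC))
s=viewer.capture("side")
for d in viewer.tip_of(s,"pocket0")[:4]:
    if d["p"]>.3: print("side",d["uv"],round(d["p"],2),at_z(s,d["uv"],20).round(1))
cv2.imwrite("pics/s4.png",cv2.resize(s["color"][170:310,190:390],None,fx=4,fy=4,interpolation=cv2.INTER_CUBIC))
E
```

```text
top table z med 663.8408642610698
top [249. 129.] hsv [ 16.  25. 138.] z95 76 c [719. -50.  65.] [727.7 -54.4  74.4  38.1  87.7] stem None
top [286. 139.] hsv [ 16. 146.  78.] z95 107 c [ 683. -177.   64.] [ 683.3 -177.9   96.1    2.8   75.2] stem [ 684. -177.   94.]
top [195. 185.] hsv [102.  14. 183.] z95 43 c [545. 124.  19.] [642.3  97.1  43.8  11.   83.7] stem [650.  99.  85.]
top [328. 168.] hsv [ 15. 199. 158.] z95 88 c [ 579. -312.   70.] [ 582.7 -315.8   44.5   43.3    9.7] stem [ 583. -315.   87.]
top [359. 185.] hsv [ 15. 228.  86.] z95 65 c [ 523. -418.   41.] None stem None
top [330. 207.] hsv [ 15. 167. 135.] z95 96 c [ 450. -313.   66.] [ 451.9 -317.7   47.    50.    85.5] stem [ 452. -318.   92.]
top [282. 217.] hsv [ 15.  194.5 164. ] z95 90 c [ 421. -154.   71.] [ 421.7 -154.5   43.9   43.8   49.9] stem [ 422. -155.   86.]
side table z med 63.06744941295574
side [233. 177.] hsv [ 14. 198. 119.] z95 93 c [ 463. -305.   54.] [ 459.1 -311.3   42.    49.7   50.3] stem [ 456. -315.   90.]
side [201. 187.] hsv [ 14. 207. 123.] z95 85 c [ 590. -304.   51.] [ 573.7 -356.8  
[... 170 characters left out ...]
86.]
side [167. 214.] hsv [ 16. 144.  87.] z95 103 c [ 747. -222.   61.] [ 7.460e+02 -2.241e+02  3.160e+01  3.000e-01  7.600e+01] stem [ 747. -220.   94.]
side [192. 234.] hsv [ 16. 131. 118.] z95 106 c [ 729. -129.   58.] [723.6 -81.1 128.5  51.7  89.7] stem [ 725. -137.   96.]
pocket0 [200.0, 204.9] 0.85 [473.  120.4  20. ]
pocket0 [200.6, 175.9] 0.69 [573.  117.2  20. ]
pocket0 [197.3, 188.8] 0.66 [528.6 129.1  20. ]
pocket0 [198.7, 152.2] 0.66 [656.2 122.9  20. ]
handle [241.9, 187.9] 0.62 [521.  -25.9  72. ]
carrier [219.7, 191.1] 0.6 [519.4  53.1  12. ]
side [279.4, 270.1] 0.96 [583.  114.9  20. ]
side [315.2, 253.9] 0.87 [460.2 120.5  20. ]
side [295.8, 262.2] 0.78 [527.2 116.   20. ]
```

View pics/t4.png

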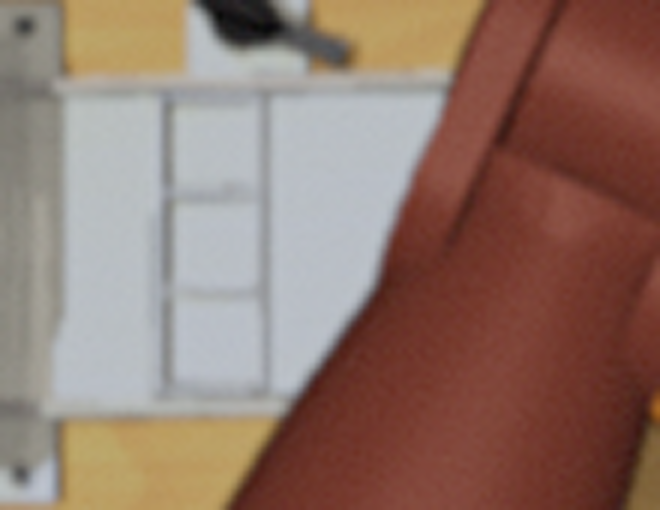

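View pics/s4.png

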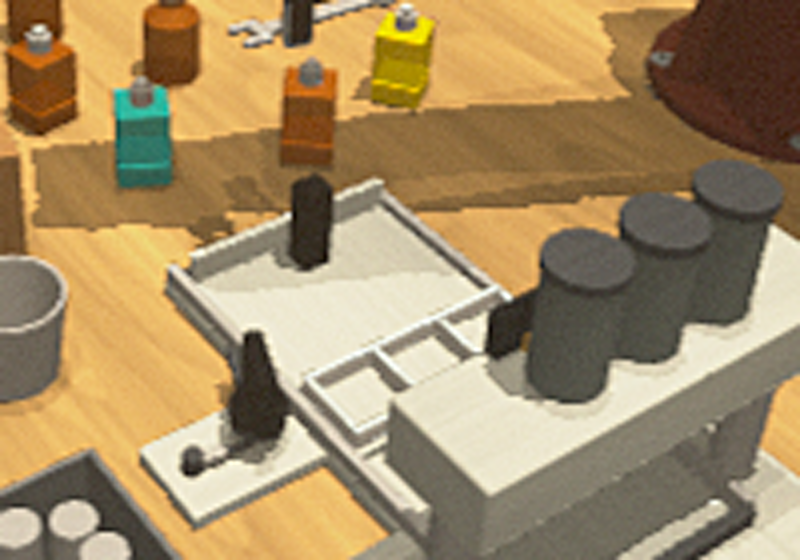

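```bash
python3 - <<'E'
from h import *
d=np.load("s_2.npz")
p={k:d["top_"+k] for k in("color","range_z","fov_y","cx","cy","cam_to_world")}
for c in [(215,190),(215,292),(267,240),(165,240),(215,95),(215,392)]:
    print(c,at_z(p,(165+c[0]/6,150+c[1]/6),36).round(1))
p={k:d["side_"+k] for k in("color","range_z","fov_y","cx","cy","cam_to_world")}
for c in [(310,378),(380,347),(435,322),(355,435),(410,385),(478,350),(500,290)]:
    print("s",c,at_z(p,(190+c[0]/4,170+c[1]/4),36).round(1))
X=cloud(p);z=X[...,2]
# wall tops
m=(z>31)&(z<41)&(X[...,0]>430)&(X[...,0]<625)&(X[...,1]>75)&(X[...,1]<160)
q=X[m];print(len(q),cv2.minAreaRect(q[:,:2].astype(np.float32)))
h=q[(q[:,1]<104)];f=np.polyfit(h[:,0],h[:,1],1);print("rear wall",len(h),h.mean(0),f)
h=q[(q[:,1]>136)];f=np.polyfit(h[:,0],h[:,1],1);print("front wall",len(h),h.mean(0),f)
hh=q[(q[:,1]>104)&(q[:,1]<135)];print(np.histogram(hh[:,0],bins=np.arange(430,630,7)))
E
```

```text
(215, 190) [550.7 114.5  36. ]
(215, 292) [492.7 115.1  36. ]
(267, 240) [521.4  85.4  36. ]
(165, 240) [523. 143.  36.]
(215, 95) [605.2 113.8  36. ]
(215, 392) [436.5 115.7  36. ]
s (310, 378) [607.3  93.5  36. ]
s (380, 347) [550.   95.8  36. ]
s (435, 322) [502.5  97.2  36. ]
s (355, 435) [613.9 150.1  36. ]
s (410, 385) [556.2 134.9  36. ]
s (478, 350) [496.4 134.6  36. ]
s (500, 290) [441.8  97.   36. ]
266 ((526.1456298828125, 119.0782699584961), (172.2869110107422, 62.60480499267578), 0.24542833864688873)
rear wall 161 [528.8996309   93.71153277  35.48942002] [-8.40710614e-03  9.81580481e+01]
front wall 31 [600.87308774 145.77666796  35.29501243] [-1.49810467e-01  2.35793746e+02]
(array([ 0,  0,  0,  0,  0,  0,  0,  0,  0, 23,  3,  0,  0,  0,  0,  0,  0,
       20,  2,  0,  0,  0,  0,  0,  0, 23,  1,  0]), array([430, 437, 444, 451, 458, 465, 472, 479, 486, 493, 500, 507, 514,
       521, 528, 535, 542, 549, 556, 563, 570, 577, 584, 591, 598, 605,
       612, 619, 626]))
```

jog_arm(
  steps=[
    {"rx": 0, "ry": 0, "rz": -7.6, "x": -2.7, "y": -1.7, "z": 0, "hand": 1},
    {"rx": 0, "ry": 0, "rz": -7.5, "x": -2.6, "y": -1.6, "z": 0, "hand": 1},
    {"rx": 0, "ry": 0, "rz": -7.5, "x": -2.6, "y": -1.6, "z": 0, "hand": 1},
    {"rx": 0, "ry": 0, "rz": 0, "x": 0, "y": 0, "z": -2, "hand": 1},
    {"rx": 0, "ry": 0, "rz": 0, "x": 0, "y": 0, "z": 0, "hand": 1},
  ],
)

```text
clock: 11.65
tool_pos: [422.3, -150.6, 173.1]
ee_rot: [3.142, -0.003, 2.455]
contact_force: [-0.0, -0.0, -0.2]
finger_gap: 0.997
gripper_force: 0.0
```

jog_arm(
  steps=[
    {"rx": 0, "ry": 0, "rz": 0, "x": 0.3, "y": -0.2, "z": -4, "hand": 1},
    {"rx": 0, "ry": 0, "rz": 0, "x": 0, "y": 0, "z": -4, "hand": 1},
    {"rx": 0, "ry": 0, "rz": 0, "x": 0, "y": 0, "z": -3, "hand": 1},
    {"rx": 0, "ry": 0, "rz": 0, "x": 0, "y": 0, "z": -1.4, "hand": 1},
    {"rx": 0, "ry": 0, "rz": 0, "x": 0, "y": 0, "z": 0, "hand": -1},
    {"rx": 0, "ry": 0, "rz": 0, "x": 0, "y": 0, "z": 0, "hand": -1},
    {"rx": 0, "ry": 0, "rz": 0, "x": 0, "y": 0, "z": 0, "hand": -1},
    {"rx": 0, "ry": 0, "rz": 0, "x": 0, "y": 0, "z": 0, "hand": -1},
  ],
  newtons=40,
)

```text
clock: 12.45
tool_pos: [427.6, -154.4, 53.4]
ee_rot: [3.141, 0.003, 2.454]
contact_force: [-0.4, 0.7, 6.2]
finger_gap: 0.512
gripper_force: 41.9
```

jog_arm(
  steps=[
    {"rx": 0, "ry": 0, "rz": 0, "x": 0, "y": 0, "z": 3, "hand": -1},
    {"rx": 0, "ry": 0, "rz": 0, "x": 0, "y": 0, "z": 4, "hand": -1},
    {"rx": 0, "ry": 0, "rz": 0, "x": 0, "y": 0, "z": 4, "hand": -1},
    {"rx": 0, "ry": 0, "rz": 7.7, "x": 0.9, "y": 4, "z": 0, "hand": -1},
    {"rx": 0, "ry": 0, "rz": 7.7, "x": 0.9, "y": 4, "z": 0, "hand": -1},
    {"rx": 0, "ry": 0, "rz": 7.7, "x": 0.9, "y": 4, "z": 0, "hand": -1},
    {"rx": 0, "ry": 0, "rz": 7.7, "x": 0.9, "y": 4, "z": 0, "hand": -1},
    {"rx": 0, "ry": 0, "rz": 7.7, "x": 0.8, "y": 4, "z": 0, "hand": -1},
  ],
)

```text
clock: 13.25
tool_pos: [470.8, 48.0, 162.3]
ee_rot: [-3.141, 0.002, 3.131]
contact_force: [0.2, -0.1, -1.6]
finger_gap: 0.509
gripper_force: 41.4
```

jog_arm(
  steps=[
    {"rx": 0, "ry": 0, "rz": 0, "x": 0, "y": 3, "z": 0, "hand": -1},
    {"rx": 0, "ry": 0, "rz": 0, "x": 0, "y": 2.5, "z": 0, "hand": -1},
    {"rx": 0, "ry": 0, "rz": 0, "x": 0, "y": 1.5, "z": 0, "hand": -1},
    {"rx": 0, "ry": 0, "rz": 0, "x": 0, "y": 0, "z": 0, "hand": -1},
    {"rx": 0, "ry": 0, "rz": 0, "x": 0, "y": 0, "z": 0, "hand": -1},
  ],
)

```text
clock: 13.75
tool_pos: [470.4, 116.3, 161.8]
ee_rot: [-3.141, 0.001, 3.127]
contact_force: [-0.3, 1.2, -1.0]
finger_gap: 0.509
gripper_force: 41.5
```

```bash
cat > b.py <<'E'
from h import *
import sys
s=telemetry.read_state();t=s["tool_pos"];print(t.round(1),np.degrees(s["ee_rot"]).round(2))
p=viewer.capture("side");X=cloud(p);hsv=cv2.cvtColor(p["color"],cv2.COLOR_BGR2HSV)
amb=(hsv[...,0]>5)&(hsv[...,0]<22)&(hsv[...,1]>120)
m=amb&(np.linalg.norm(X[...,:2]-t[:2],axis=-1)<50)&(X[...,2]>t[2]-60)&(X[...,2]<t[2]+25)
q=X[m];print(len(q),q.min(0).round(1),q.max(0).round(1))
for a in(0,1,2):print(np.percentile(q[:,a],[2,25,50,75,98]).round(1))
top=q[(q[:,2]>np.percentile(q[:,2],98)-6)];print("top",len(top),cv2.minAreaRect(top[:,:2].astype(np.float32)))
u=proj(p,t).astype(int);cv2.imwrite(f"pics/{sys.argv[1]}.png",cv2.resize(p["color"][u[1]-70:u[1]+80,u[0]-90:u[0]+100],None,fx=4,fy=4,interpolation=cv2.INTER_CUBIC))
E
python3 b.py s5
```

```text
[470.4 116.3 161.8] [-1.7999e+02  3.0000e-02  1.7916e+02]
446 [448.5  81.4 109.7] [493.3 153.2 186. ]
[454.6 481.4 488.9 490.1 491.7]
[ 95.9 109.4 124.9 136.7 147.3]
[111.8 128.  148.6 171.2 179.9]
top 99 ((475.776123046875, 119.2589111328125), (44.441585540771484, 49.94367980957031), 29.462705612182617)
```

View pics/s5.png

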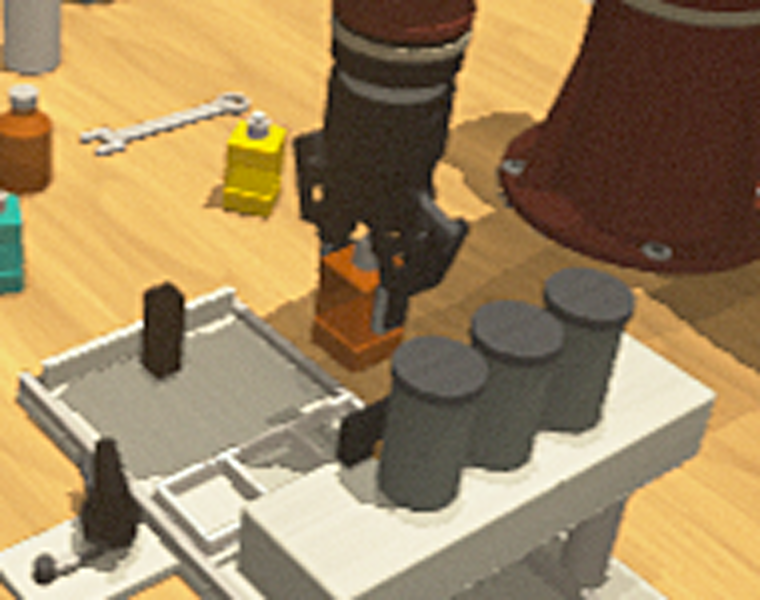

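jog_arm(
  steps=[
    {"rx": 0, "ry": 0, "rz": 0, "x": 0.2, "y": 0.3, "z": 0, "hand": -1},
    {"rx": 0, "ry": 0, "rz": 0, "x": 0, "y": 0, "z": -3, "hand": -1},
    {"rx": 0, "ry": 0, "rz": 0, "x": 0, "y": 0, "z": -3, "hand": -1},
    {"rx": 0, "ry": 0, "rz": 0, "x": 0, "y": 0, "z": 0, "hand": -1},
    {"rx": 0, "ry": 0, "rz": 0, "x": 0, "y": 0, "z": 0, "hand": -1},
  ],
)

```text
clock: 14.3
tool_pos: [472.1, 119.0, 101.7]
ee_rot: [3.142, -0.001, 3.125]
contact_force: [-0.2, -0.4, -0.5]
finger_gap: 0.51
gripper_force: 41.3
```

Bottle bottom at z≈48; wall tops at 36. Lowering.

jog_arm(
  steps=[
    {"rx": 0, "ry": 0, "rz": 0, "x": 0, "y": 0, "z": -1, "hand": -1},
    {"rx": 0, "ry": 0, "rz": 0, "x": 0, "y": 0, "z": -0.6, "hand": -1},
    {"rx": 0, "ry": 0, "rz": 0, "x": 0, "y": 0, "z": -0.6, "hand": -1},
    {"rx": 0, "ry": 0, "rz": 0, "x": 0, "y": 0, "z": 0, "hand": -1},
    {"rx": 0, "ry": 0, "rz": 0, "x": 0, "y": 0, "z": 0, "hand": -1},
  ],
)

```text
clock: 14.8
tool_pos: [472.3, 119.5, 79.4]
ee_rot: [3.142, -0.0, 3.126]
contact_force: [0.4, -0.0, -1.2]
finger_gap: 0.508
gripper_force: 41.4
```

Inside the pocket with no contact; lower the last bit, release.

jog_arm(
  steps=[
    {"rx": 0, "ry": 0, "rz": 0, "x": 0, "y": 0, "z": -0.5, "hand": -1},
    {"rx": 0, "ry": 0, "rz": 0, "x": 0, "y": 0, "z": 0, "hand": -1},
    {"rx": 0, "ry": 0, "rz": 0, "x": 0, "y": 0, "z": 0, "hand": -1},
  ],
)

```text
clock: 15.1
tool_pos: [472.2, 119.4, 74.2]
ee_rot: [3.141, -0.0, 3.126]
contact_force: [0.1, 0.6, -0.5]
finger_gap: 0.508
gripper_force: 41.4
```

jog_arm(
  steps=[
    {"rx": 0, "ry": 0, "rz": 0, "x": 0, "y": 0, "z": 0, "hand": 1},
    {"rx": 0, "ry": 0, "rz": 0, "x": 0, "y": 0, "z": 0, "hand": 1},
    {"rx": 0, "ry": 0, "rz": 0, "x": 0, "y": 0, "z": 0, "hand": 1},
    {"rx": 0, "ry": 0, "rz": 0, "x": 0, "y": 0, "z": 0, "hand": 1},
    {"rx": 0, "ry": 0, "rz": 0, "x": 0, "y": 0, "z": 4, "hand": 1},
    {"rx": 0, "ry": 0, "rz": 0, "x": 0, "y": 0, "z": 4, "hand": 1},
    {"rx": 0, "ry": 0, "rz": 0, "x": 0, "y": 0, "z": 4, "hand": 1},
    {"rx": 0, "ry": 0, "rz": 0, "x": 0, "y": -4, "z": 0, "hand": 1},
  ],
)

```text
clock: 15.9
tool_pos: [474.7, 81.4, 200.4]
ee_rot: [3.141, 0.009, 3.131]
contact_force: [1.1, -1.2, -0.2]
finger_gap: 1.001
gripper_force: 0.0
```

jog_arm(
  steps=[
    {"rx": 0, "ry": 0, "rz": 5, "x": 1, "y": -4, "z": 0, "hand": 1},
    {"rx": 0, "ry": 0, "rz": 5.5, "x": 1, "y": -4, "z": 0, "hand": 1},
    {"rx": 0, "ry": 0, "rz": 0, "x": 1, "y": -4, "z": 0, "hand": 1},
    {"rx": 0, "ry": 0, "rz": 0, "x": 1, "y": -4, "z": 0, "hand": 1},
    {"rx": 0, "ry": 0, "rz": 0, "x": 1, "y": -4, "z": 0, "hand": 1},
    {"rx": 0, "ry": 0, "rz": 0, "x": 1, "y": -4, "z": 0, "hand": 1},
    {"rx": 0, "ry": 0, "rz": 0, "x": 0, "y": 0, "z": 0, "hand": 1},
  ],
)

```text
clock: 16.6
tool_pos: [532.7, -164.9, 193.8]
ee_rot: [-3.141, -0.0, -2.978]
contact_force: [0.5, 0.7, -0.5]
finger_gap: 1.001
gripper_force: 0.0
```

```bash
python3 m.py 3 | grep "hsv \[ *1[0-9]\."; python3 - <<'E'
from h import *
d=np.load("s_3.npz");c=d["side_color"]; cv2.imwrite("pics/s6.png",cv2.resize(c[130:310,150:390],None,fx=3.2,fy=3.2,interpolation=cv2.INTER_CUBIC))
E
```

```text
top [249. 129.] hsv [ 16.   25.  135.5] z95 75 c [718. -54.  63.] [728.1 -54.3  74.5  39.2  87.5] stem None
top [328. 168.] hsv [ 16.  204.5 159. ] z95 89 c [ 577. -314.   70.] [ 582.7 -316.    43.6   44.4   11.5] stem [ 582. -316.   87.]
top [359. 185.] hsv [ 15.  228.5  87.5] z95 63 c [ 523. -418.   42.] None stem None
top [330. 207.] hsv [ 15.  167.5 137.5] z95 96 c [ 450. -313.   66.] [ 452.  -317.9   47.2   49.8   86.6] stem [ 452. -318.   93.]
side [233. 177.] hsv [ 14.  199.5 121. ] z95 93 c [ 463. -305.   55.] [ 457.4 -313.    41.2   49.4   55.1] stem [ 456. -315.   90.]
side [201. 188.] hsv [ 14. 209. 125.] z95 85 c [ 591. -302.   50.] [ 586.  -314.1   45.    44.7    7.2] stem [ 587. -314.   86.]
side [167. 214.] hsv [ 16. 146.  86.] z95 104 c [ 746. -223.   58.] [ 7.457e+02 -2.260e+02  2.580e+01  4.000e-01  7.610e+01] stem [ 746. -222.   93.]
side [192. 235.] hsv [ 16.  128.5 120. ] z95 105 c [729. -95.  57.] [733.8 -78.8 126.6  53.4  79.9] stem [ 724. -137.   95.]
```

View pics/s6.png

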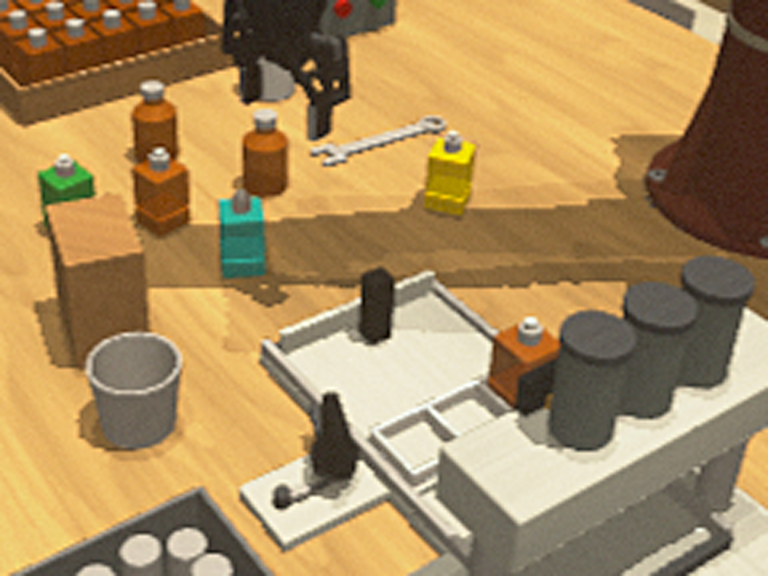

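jog_arm(
  steps=[
    {"rx": 0, "ry": 0, "rz": 0, "x": 1.3, "y": -4, "z": 0, "hand": 1},
    {"rx": 0, "ry": 0, "rz": 0, "x": 1.3, "y": -4, "z": 0, "hand": 1},
    {"rx": 0, "ry": 0, "rz": 0, "x": 1.3, "y": -4, "z": 0, "hand": 1},
    {"rx": 0, "ry": 0, "rz": 0, "x": 1.3, "y": -3, "z": 0, "hand": 1},
    {"rx": 0, "ry": 0, "rz": 0, "x": 0, "y": 0, "z": -2, "hand": 1},
    {"rx": 0, "ry": 0, "rz": 0, "x": 0, "y": 0, "z": 0, "hand": 1},
    {"rx": 0, "ry": 0, "rz": 0, "x": 0, "y": 0, "z": 0, "hand": 1},
  ],
)

```text
clock: 17.4
tool_pos: [584.1, -308.9, 174.3]
ee_rot: [3.14, -0.001, -2.972]
contact_force: [-0.6, 1.0, 0.9]
finger_gap: 1.002
gripper_force: 0.0
```

jog_arm(
  steps=[
    {"rx": 0, "ry": 0, "rz": 0, "x": 0.1, "y": -0.6, "z": -4, "hand": 1},
    {"rx": 0, "ry": 0, "rz": 0, "x": 0, "y": 0, "z": -4, "hand": 1},
    {"rx": 0, "ry": 0, "rz": 0, "x": 0, "y": 0, "z": -3, "hand": 1},
    {"rx": 0, "ry": 0, "rz": 0, "x": 0, "y": 0, "z": -1.2, "hand": 1},
    {"rx": 0, "ry": 0, "rz": 0, "x": 0, "y": 0, "z": 0, "hand": -1},
    {"rx": 0, "ry": 0, "rz": 0, "x": 0, "y": 0, "z": 0, "hand": -1},
    {"rx": 0, "ry": 0, "rz": 0, "x": 0, "y": 0, "z": 0, "hand": -1},
    {"rx": 0, "ry": 0, "rz": 0, "x": 0, "y": 0, "z": 0, "hand": -1},
  ],
  newtons=40,
)

```text
clock: 18.2
tool_pos: [586.6, -317.5, 55.3]
ee_rot: [-3.139, 0.003, -2.974]
contact_force: [0.6, 0.7, 8.6]
finger_gap: 0.512
gripper_force: 41.4
```

jog_arm(
  steps=[
    {"rx": 0, "ry": 0, "rz": 0, "x": 0, "y": 0, "z": 3, "hand": -1},
    {"rx": 0, "ry": 0, "rz": 0, "x": 0, "y": 0, "z": 4, "hand": -1},
    {"rx": 0, "ry": 0, "rz": 0, "x": 0, "y": 0, "z": 4, "hand": -1},
    {"rx": 0, "ry": 0, "rz": -5, "x": 0, "y": 4, "z": 0, "hand": -1},
    {"rx": 0, "ry": 0, "rz": -5.4, "x": 0, "y": 4, "z": 0, "hand": -1},
    {"rx": 0, "ry": 0, "rz": 0, "x": 0, "y": 4, "z": 0, "hand": -1},
    {"rx": 0, "ry": 0, "rz": 0, "x": 0, "y": 4, "z": 0, "hand": -1},
    {"rx": 0, "ry": 0, "rz": 0, "x": 0, "y": 4, "z": 0, "hand": -1},
  ],
)

```text
clock: 19.0
tool_pos: [585.3, -115.2, 163.3]
ee_rot: [-3.141, 0.001, 3.128]
contact_force: [0.8, 0.5, -1.7]
finger_gap: 0.509
gripper_force: 41.8
```

jog_arm(
  steps=[
    {"rx": 0, "ry": 0, "rz": 0, "x": 0, "y": 4, "z": 0, "hand": -1},
    {"rx": 0, "ry": 0, "rz": 0, "x": 0, "y": 4, "z": 0, "hand": -1},
    {"rx": 0, "ry": 0, "rz": 0, "x": 0, "y": 4, "z": 0, "hand": -1},
    {"rx": 0, "ry": 0, "rz": 0, "x": 0, "y": 4, "z": 0, "hand": -1},
    {"rx": 0, "ry": 0, "rz": 0, "x": 0, "y": 3, "z": 0, "hand": -1},
    {"rx": 0, "ry": 0, "rz": 0, "x": 0, "y": 3, "z": 0, "hand": -1},
    {"rx": 0, "ry": 0, "rz": 0, "x": 0, "y": 1, "z": 0, "hand": -1},
    {"rx": 0, "ry": 0, "rz": 0, "x": 0, "y": 0, "z": 0, "hand": -1},
  ],
)

```text
clock: 19.8
tool_pos: [585.4, 114.5, 162.9]
ee_rot: [3.142, 0.001, 3.13]
contact_force: [0.8, 0.2, -1.8]
finger_gap: 0.512
gripper_force: 41.9
```

```bash
python3 b.py s7
```

```text
[585.4 114.5 162.9] [1.8000e+02 5.0000e-02 1.7933e+02]
468 [565.3  71.5 108.7] [607.9 150.8 187.8]
[569.4 596.1 604.3 605.7 607.1]
[ 91.8 108.7 124.3 135.2 137.9]
[111.7 127.  147.6 172.5 180.7]
top 105 ((593.6624145507812, 104.53155517578125), (43.079368591308594, 61.451454162597656), 18.21895980834961)
```

View pics/s7.png

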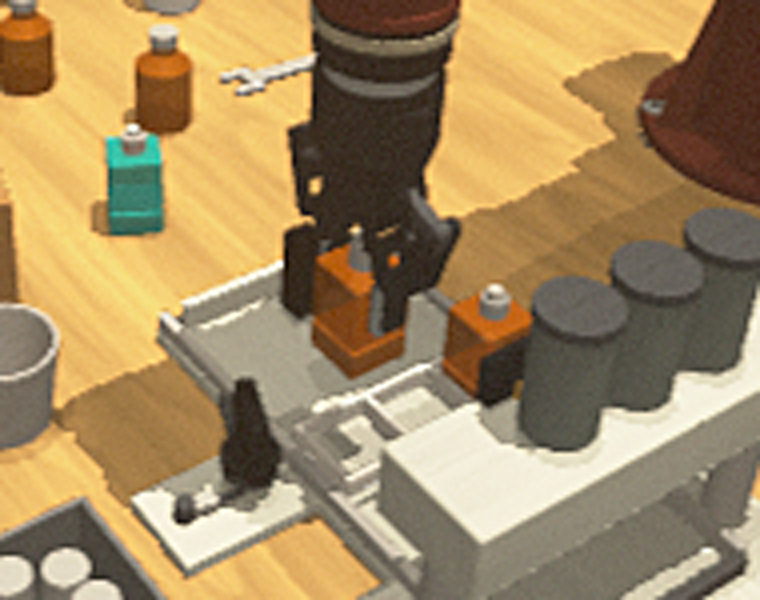

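jog_arm(
  steps=[
    {"rx": 0, "ry": 0, "rz": 0, "x": -0.12, "y": 0.38, "z": 0, "hand": -1},
    {"rx": 0, "ry": 0, "rz": 0, "x": 0, "y": 0, "z": -3, "hand": -1},
    {"rx": 0, "ry": 0, "rz": 0, "x": 0, "y": 0, "z": -3, "hand": -1},
    {"rx": 0, "ry": 0, "rz": 0, "x": 0, "y": 0, "z": 0, "hand": -1},
    {"rx": 0, "ry": 0, "rz": 0, "x": 0, "y": 0, "z": 0, "hand": -1},
  ],
)

```text
clock: 20.35
tool_pos: [583.8, 116.5, 102.7]
ee_rot: [3.142, -0.001, 3.127]
contact_force: [-0.4, 0.4, -1.8]
finger_gap: 0.511
gripper_force: 41.7
```

jog_arm(
  steps=[
    {"rx": 0, "ry": 0, "rz": 0, "x": 0, "y": 0, "z": -1, "hand": -1},
    {"rx": 0, "ry": 0, "rz": 0, "x": 0, "y": 0, "z": -0.6, "hand": -1},
    {"rx": 0, "ry": 0, "rz": 0, "x": 0, "y": 0, "z": -0.6, "hand": -1},
    {"rx": 0, "ry": 0, "rz": 0, "x": 0, "y": 0, "z": 0, "hand": -1},
    {"rx": 0, "ry": 0, "rz": 0, "x": 0, "y": 0, "z": 0, "hand": -1},
  ],
)

```text
clock: 20.85
tool_pos: [586.6, 117.1, 87.8]
ee_rot: [-3.141, 0.007, 3.128]
contact_force: [-17.8, -1.0, 43.3]
finger_gap: 0.511
gripper_force: 48.8
```

jog_arm(
  steps=[
    {"rx": 0, "ry": 0, "rz": 0, "x": 0, "y": 0, "z": 1.5, "hand": -1},
    {"rx": 0, "ry": 0, "rz": 0, "x": 0, "y": 0, "z": 1.5, "hand": -1},
    {"rx": 0, "ry": 0, "rz": 0, "x": 0, "y": 0, "z": 0, "hand": -1},
    {"rx": 0, "ry": 0, "rz": 0, "x": 0, "y": 0, "z": 0, "hand": -1},
  ],
)

```text
clock: 21.25
tool_pos: [584.4, 117.2, 110.4]
ee_rot: [3.141, 0.001, 3.128]
contact_force: [-0.2, -0.1, -3.2]
finger_gap: 0.511
gripper_force: 43.6
```

```bash
python3 b.py s8; python3 - <<'E'
from h import *
p=viewer.capture("side");X=cloud(p);z=X[...,2]
m=(z>31)&(z<41)&(X[...,0]>430)&(X[...,0]<625)&(X[...,1]>75)&(X[...,1]<160);q=X[m]
hh=q[(q[:,1]>104)&(q[:,1]<135)];h=np.histogram(hh[:,0],bins=np.arange(430,630,4));print([(int(b),int(c)) for c,b in zip(*h) if c])
for lo in(495,550,605):
    t=hh[abs(hh[:,0]-lo-2)<10];print(t.mean(0) if len(t) else None)
print("rear",np.percentile(q[q[:,1]<104],[1,50,99],0).round(1))
E
```

```text
[584.4 117.2 110.4] [1.7999e+02 3.0000e-02 1.7921e+02]
412 [564.6  94.2  59.3] [606.1 154.6 131.2]
[568.9 594.4 602.2 603.6 605.1]
[ 97.8 111.3 126.4 137.7 140.5]
[ 62.8  77.1  98.4 122.4 129.3]
top 100 ((590.5542602539062, 114.99813079833984), (40.38166046142578, 42.61056137084961), 16.655120849609375)
[(486, 1), (490, 17), (494, 11), (498, 13), (550, 5), (554, 5), (602, 1), (606, 14), (610, 7), (618, 1)]
[495.30839584 119.08670592  36.45745866]
[553.89496466 128.05850171  35.50824233]
[609.09223536 118.68667738  34.9820327 ]
rear [[486.2  89.5  31.1]
 [517.1  93.8  36.1]
 [611.1 103.   39.8]]
```

View pics/s8.png

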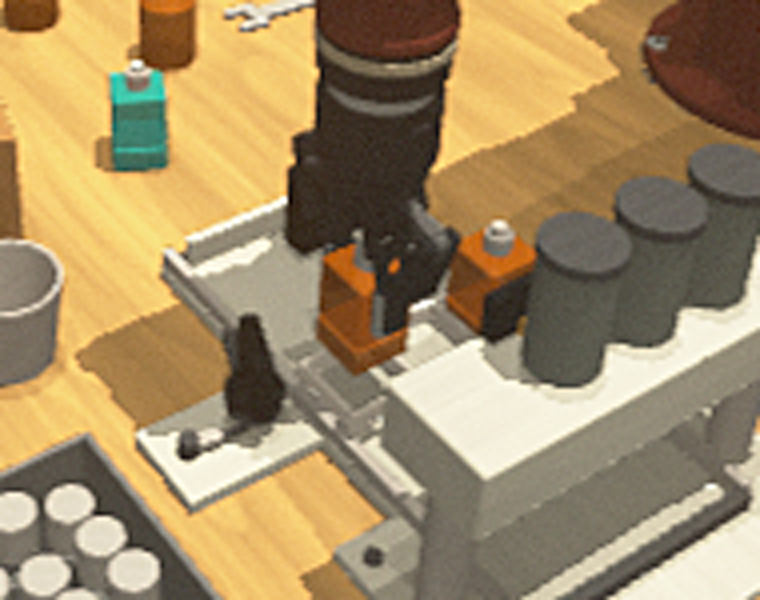

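```bash
python3 - <<'E'
from h import *
p=viewer.capture("side");X=cloud(p);hsv=cv2.cvtColor(p["color"],cv2.COLOR_BGR2HSV)
amb=(hsv[...,0]>5)&(hsv[...,0]<22)&(hsv[...,1]>120)
def fit(m,ax):
    q=X[m]
    for _ in range(4):
        o=[i for i in range(3) if i!=ax]; A=np.c_[q[:,o],np.ones(len(q))];c=np.linalg.lstsq(A,q[:,ax],rcond=None)[0];r=q[:,ax]-A@c;q=q[abs(r)<max(1,2*r.std())]
    print("xyz"[ax],len(q),c.round(3),"mean",q.mean(0).round(1),"std",r.std().round(2))
box=lambda a,b,c,d,e,f:(X[...,0]>a)&(X[...,0]<b)&(X[...,1]>c)&(X[...,1]<d)&(X[...,2]>e)&(X[...,2]<f)
print("A");fit(amb&box(598,612,90,145,60,120),0);fit(amb&box(560,606,95,145,124,140),2)
print("B");fit(amb&box(484,500,90,145,40,84),0);fit(amb&box(440,490,95,145,86,100),2)
q=X[amb&box(560,612,90,145,55,66)];print(q.min(0),np.percentile(q,[3,97],0))
f,cx,cy=K(p)
u=proj(p,(585,118,75)).astype(int);print(u)
cv2.imwrite("pics/s9.png",cv2.resize(p["color"][u[1]-45:u[1]+45,u[0]-60:u[0]+60],None,fx=6.5,fy=6.5,interpolation=cv2.INTER_CUBIC))
E
```

```text
A
x 182 [ 5.00000e-03 -9.00000e-03  6.02824e+02] mean [602.6 119.2  90.7] std 0.74
z 84 [-4.70000e-02  2.00000e-03  1.54564e+02] mean [593.5 117.1 126.7] std 1.09
B
x 108 [2.10000e-02 4.00000e-03 4.88577e+02] mean [491.3 118.5  63.1] std 0.85
z 95 [1.5000e-02 3.0000e-03 8.2544e+01] mean [473.1 125.1  90. ] std 1.18
[563.96915226 101.19528143  58.26696913] [[566.88592841 106.21204968  59.56111545]
 [604.21862477 139.50545674  65.28490148]]
[280 255]
```

View pics/s9.png

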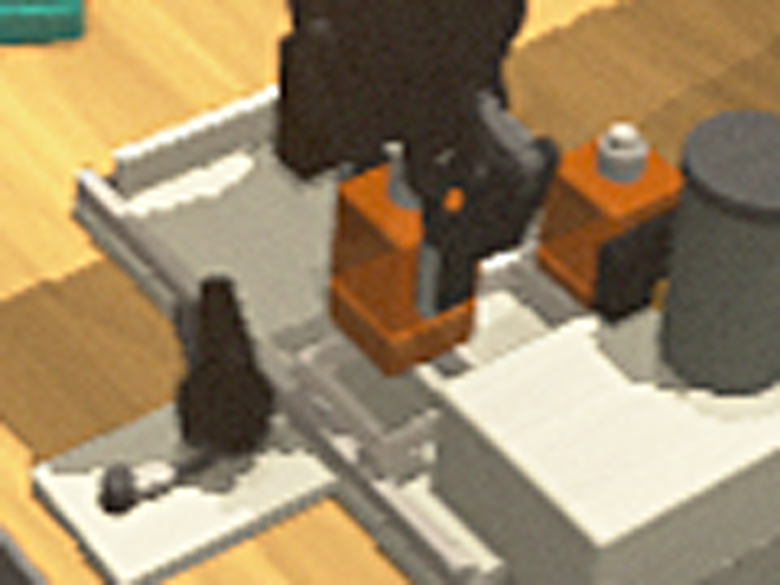

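jog_arm(
  steps=[
    {"rx": 0, "ry": 0, "rz": 0, "x": 0.05, "y": 0.25, "z": 0, "hand": -1},
    {"rx": 0, "ry": 0, "rz": 0, "x": 0, "y": 0, "z": -1.5, "hand": -1},
    {"rx": 0, "ry": 0, "rz": 0, "x": 0, "y": 0, "z": 0, "hand": -1},
    {"rx": 0, "ry": 0, "rz": 0, "x": 0, "y": 0, "z": -0.4, "hand": -1},
    {"rx": 0, "ry": 0, "rz": 0, "x": 0, "y": 0, "z": 0, "hand": -1},
    {"rx": 0, "ry": 0, "rz": 0, "x": 0, "y": 0, "z": 0, "hand": -1},
  ],
)

```text
clock: 22.0
tool_pos: [584.6, 119.7, 91.3]
ee_rot: [3.141, 0.0, 3.128]
contact_force: [0.1, -0.1, -2.9]
finger_gap: 0.512
gripper_force: 43.5
```

jog_arm(
  steps=[
    {"rx": 0, "ry": 0, "rz": 0, "x": 0, "y": 0, "z": -0.3, "hand": -1},
    {"rx": 0, "ry": 0, "rz": 0, "x": 0, "y": 0, "z": 0, "hand": -1},
    {"rx": 0, "ry": 0, "rz": 0, "x": 0, "y": 0, "z": -0.2, "hand": -1},
    {"rx": 0, "ry": 0, "rz": 0, "x": 0, "y": 0, "z": 0, "hand": -1},
    {"rx": 0, "ry": 0, "rz": 0, "x": 0, "y": 0, "z": 0, "hand": -1},
  ],
)

```text
clock: 22.5
tool_pos: [584.5, 119.7, 86.3]
ee_rot: [3.142, -0.0, 3.128]
contact_force: [-0.1, 0.4, -1.5]
finger_gap: 0.508
gripper_force: 43.5
```

jog_arm(
  steps=[
    {"rx": 0, "ry": 0, "rz": 0, "x": 0, "y": 0, "z": -0.3, "hand": -1},
    {"rx": 0, "ry": 0, "rz": 0, "x": 0, "y": 0, "z": 0, "hand": -1},
    {"rx": 0, "ry": 0, "rz": 0, "x": 0, "y": 0, "z": -0.3, "hand": -1},
    {"rx": 0, "ry": 0, "rz": 0, "x": 0, "y": 0, "z": 0, "hand": -1},
    {"rx": 0, "ry": 0, "rz": 0, "x": 0, "y": 0, "z": 0, "hand": -1},
  ],
)

```text
clock: 23.0
tool_pos: [584.5, 119.7, 80.2]
ee_rot: [3.142, -0.0, 3.128]
contact_force: [0.6, -0.9, -1.5]
finger_gap: 0.509
gripper_force: 43.5
```

jog_arm(
  steps=[
    {"rx": 0, "ry": 0, "rz": 0, "x": 0, "y": 0, "z": -0.3, "hand": -1},
    {"rx": 0, "ry": 0, "rz": 0, "x": 0, "y": 0, "z": 0, "hand": -1},
    {"rx": 0, "ry": 0, "rz": 0, "x": 0, "y": 0, "z": -0.2, "hand": -1},
    {"rx": 0, "ry": 0, "rz": 0, "x": 0, "y": 0, "z": 0, "hand": -1},
  ],
)

```text
clock: 23.4
tool_pos: [584.4, 119.7, 75.0]
ee_rot: [3.141, -0.0, 3.128]
contact_force: [-0.3, 0.6, -1.9]
finger_gap: 0.511
gripper_force: 43.5
```

jog_arm(
  steps=[
    {"rx": 0, "ry": 0, "rz": 0, "x": 0, "y": 0, "z": -0.2, "hand": -1},
    {"rx": 0, "ry": 0, "rz": 0, "x": 0, "y": 0, "z": 0, "hand": -1},
    {"rx": 0, "ry": 0, "rz": 0, "x": 0, "y": 0, "z": 0, "hand": -1},
  ],
)

```text
clock: 23.7
tool_pos: [584.5, 119.7, 73.3]
ee_rot: [3.142, -0.0, 3.128]
contact_force: [-0.7, -0.6, -2.2]
finger_gap: 0.509
gripper_force: 43.7
```

jog_arm(
  steps=[
    {"rx": 0, "ry": 0, "rz": 0, "x": 0, "y": 0, "z": -0.15, "hand": -1},
    {"rx": 0, "ry": 0, "rz": 0, "x": 0, "y": 0, "z": 0, "hand": -1},
    {"rx": 0, "ry": 0, "rz": 0, "x": 0, "y": 0, "z": 0, "hand": -1},
  ],
)

```text
clock: 24.0
tool_pos: [585.0, 119.7, 72.9]
ee_rot: [3.142, 0.001, 3.128]
contact_force: [-2.4, -0.6, 4.9]
finger_gap: 0.51
gripper_force: 44.6
```

Touching the floor. Release and retreat upward, then toward the handle.

jog_arm(
  steps=[
    {"rx": 0, "ry": 0, "rz": 0, "x": 0, "y": 0, "z": 0, "hand": 1},
    {"rx": 0, "ry": 0, "rz": 0, "x": 0, "y": 0, "z": 0, "hand": 1},
    {"rx": 0, "ry": 0, "rz": 0, "x": 0, "y": 0, "z": 0, "hand": 1},
    {"rx": 0, "ry": 0, "rz": 0, "x": 0, "y": 0, "z": 0, "hand": 1},
    {"rx": 0, "ry": 0, "rz": 0, "x": 0, "y": 0, "z": 4, "hand": 1},
    {"rx": 0, "ry": 0, "rz": 0, "x": 0, "y": 0, "z": 4, "hand": 1},
    {"rx": 0, "ry": 0, "rz": 0, "x": 0, "y": 0, "z": 2, "hand": 1},
    {"rx": 0, "ry": 0, "rz": 0, "x": -1.5, "y": -3.5, "z": 0, "hand": 1},
  ],
)

```text
clock: 24.8
tool_pos: [572.1, 86.5, 175.9]
ee_rot: [3.141, 0.007, 3.131]
contact_force: [1.1, -1.7, -0.0]
finger_gap: 0.995
gripper_force: 0.0
```

jog_arm(
  steps=[
    {"rx": 0, "ry": 0, "rz": 0, "x": -1.5, "y": -3.5, "z": 0, "hand": 1},
    {"rx": 0, "ry": 0, "rz": 0, "x": -1.5, "y": -3.5, "z": 0, "hand": 1},
    {"rx": 0, "ry": 0, "rz": 0, "x": -1.5, "y": -3.5, "z": 0, "hand": 1},
    {"rx": 0, "ry": 0, "rz": 0, "x": 0, "y": 0, "z": 0, "hand": 1},
  ],
)

```text
clock: 25.2
tool_pos: [523.5, -23.4, 171.9]
ee_rot: [-3.141, -0.0, 3.124]
contact_force: [0.9, -0.6, -0.4]
finger_gap: 0.999
gripper_force: 0.0
```

```bash
python3 - <<'E'
from h import *
p=viewer.capture("side")
cv2.imwrite("pics/s10.png",cv2.resize(p["color"][120:310,150:390],None,fx=3.1,fy=3.1,interpolation=cv2.INTER_CUBIC))
X=cloud(p);z=X[...,2]
E
```

```text
(no output)
```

View pics/s10.png

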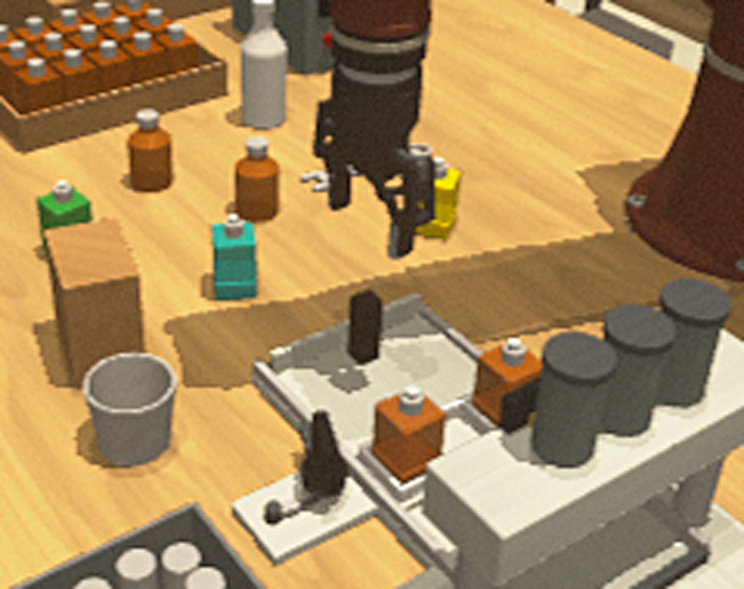

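jog_arm(
  steps=[
    {"rx": 0, "ry": 0, "rz": 0, "x": 0, "y": 0.2, "z": -4, "hand": 1},
    {"rx": 0, "ry": 0, "rz": 0, "x": 0, "y": 0, "z": -4, "hand": 1},
    {"rx": 0, "ry": 0, "rz": 0, "x": 0, "y": 0, "z": -1.6, "hand": 1},
    {"rx": 0, "ry": 0, "rz": 0, "x": 0, "y": 0, "z": 0, "hand": -1},
    {"rx": 0, "ry": 0, "rz": 0, "x": 0, "y": 0, "z": 0, "hand": -1},
    {"rx": 0, "ry": 0, "rz": 0, "x": 0, "y": 0, "z": 0, "hand": -1},
    {"rx": 0, "ry": 0, "rz": 0, "x": 0, "y": 0, "z": 0, "hand": -1},
    {"rx": 0, "ry": 0, "rz": 0, "x": 0, "y": 0, "z": 0, "hand": -1},
  ],
  newtons=40,
)

```text
clock: 26.05
tool_pos: [525.8, -18.9, 77.7]
ee_rot: [-3.14, 0.003, 3.128]
contact_force: [-0.4, -1.9, 5.7]
finger_gap: 0.274
gripper_force: 41.2
```

jog_arm(
  steps=[
    {"rx": 0, "ry": 0, "rz": 0, "x": 0.02, "y": 0.7, "z": 0, "hand": -1},
    {"rx": 0, "ry": 0, "rz": 0, "x": 0.02, "y": 1.4, "z": 0, "hand": -1},
    {"rx": 0, "ry": 0, "rz": 0, "x": 0.02, "y": 1.6, "z": 0, "hand": -1},
    {"rx": 0, "ry": 0, "rz": 0, "x": 0.02, "y": 1.6, "z": 0, "hand": -1},
    {"rx": 0, "ry": 0, "rz": 0, "x": 0.02, "y": 1.6, "z": 0, "hand": -1},
    {"rx": 0, "ry": 0, "rz": 0, "x": 0.02, "y": 1.6, "z": 0, "hand": -1},
    {"rx": 0, "ry": 0, "rz": 0, "x": 0.02, "y": 1.6, "z": 0, "hand": -1},
    {"rx": 0, "ry": 0, "rz": 0, "x": 0.02, "y": 1.2, "z": 0, "hand": -1},
  ],
)

```text
clock: 26.85
tool_pos: [527.5, 94.4, 77.7]
ee_rot: [-3.139, 0.003, 3.127]
contact_force: [0.2, -7.6, 6.0]
finger_gap: 0.276
gripper_force: 41.1
```

jog_arm(
  steps=[
    {"rx": 0, "ry": 0, "rz": 0, "x": 0.02, "y": 1.2, "z": 0, "hand": -1},
    {"rx": 0, "ry": 0, "rz": 0, "x": 0.02, "y": 1.2, "z": 0, "hand": -1},
    {"rx": 0, "ry": 0, "rz": 0, "x": 0.02, "y": 1, "z": 0, "hand": -1},
    {"rx": 0, "ry": 0, "rz": 0, "x": 0, "y": 0.6, "z": 0, "hand": -1},
    {"rx": 0, "ry": 0, "rz": 0, "x": 0, "y": 0.4, "z": 0, "hand": -1},
    {"rx": 0, "ry": 0, "rz": 0, "x": 0, "y": 0.2, "z": 0, "hand": -1},
    {"rx": 0, "ry": 0, "rz": 0, "x": 0, "y": 0, "z": 0, "hand": -1},
    {"rx": 0, "ry": 0, "rz": 0, "x": 0, "y": 0, "z": 0, "hand": -1},
  ],
)

```text
clock: 27.65
tool_pos: [528.2, 140.1, 77.7]
ee_rot: [-3.14, 0.003, 3.127]
contact_force: [-0.3, -3.5, 6.1]
finger_gap: 0.277
gripper_force: 41.2
```

jog_arm(
  steps=[
    {"rx": 0, "ry": 0, "rz": 0, "x": 0, "y": 0.2, "z": 0, "hand": -1},
    {"rx": 0, "ry": 0, "rz": 0, "x": 0, "y": 0.2, "z": 0, "hand": -1},
    {"rx": 0, "ry": 0, "rz": 0, "x": 0, "y": 0, "z": 0, "hand": -1},
    {"rx": 0, "ry": 0, "rz": 0, "x": 0, "y": 0, "z": 0, "hand": -1},
  ],
)

```text
clock: 28.05
tool_pos: [528.4, 141.2, 77.9]
ee_rot: [-3.134, 0.003, 3.125]
contact_force: [-1.4, -22.9, 9.1]
finger_gap: 0.281
gripper_force: 41.8
```

jog_arm(
  steps=[
    {"rx": 0, "ry": 0, "rz": 0, "x": 0, "y": 0, "z": 0, "hand": 0.2},
    {"rx": 0, "ry": 0, "rz": 0, "x": 0, "y": 0, "z": 0, "hand": 1},
    {"rx": 0, "ry": 0, "rz": 0, "x": 0, "y": 0, "z": 0, "hand": 1},
    {"rx": 0, "ry": 0, "rz": 0, "x": 0, "y": 0, "z": 0, "hand": 1},
    {"rx": 0, "ry": 0, "rz": 0, "x": 0, "y": 0, "z": 0, "hand": 1},
    {"rx": 0, "ry": 0, "rz": 0, "x": 0, "y": 0, "z": 3, "hand": 1},
    {"rx": 0, "ry": 0, "rz": 0, "x": 0, "y": 0, "z": 4, "hand": 1},
    {"rx": 0, "ry": 0, "rz": 0, "x": 3, "y": -1.2, "z": 1, "hand": 1},
  ],
)

```text
clock: 28.85
tool_pos: [557.1, 134.2, 160.9]
ee_rot: [3.141, 0.005, 3.13]
contact_force: [1.2, -1.0, 1.5]
finger_gap: 1.0
gripper_force: 0.0
```

jog_arm(
  steps=[
    {"rx": 0, "ry": 0, "rz": 8, "x": 3, "y": -1.2, "z": 0, "hand": 1},
    {"rx": 0, "ry": 0, "rz": 8, "x": 3, "y": -1, "z": 0, "hand": 1},
    {"rx": 0, "ry": 0, "rz": 8, "x": 3, "y": -0.8, "z": 0, "hand": 1},
    {"rx": 0, "ry": 0, "rz": 8, "x": 0, "y": 0, "z": 0, "hand": 1},
    {"rx": 0, "ry": 0, "rz": 8, "x": 0, "y": 0, "z": 0, "hand": 1},
    {"rx": 0, "ry": 0, "rz": 8, "x": 0, "y": 0, "z": 0, "hand": 1},
    {"rx": 0, "ry": 0, "rz": 8, "x": 0, "y": 0, "z": 0, "hand": 1},
    {"rx": 0, "ry": 0, "rz": 8, "x": 0, "y": 0, "z": 0, "hand": 1},
  ],
)

```text
clock: 29.65
tool_pos: [646.7, 102.9, 155.6]
ee_rot: [3.141, -0.0, -2.032]
contact_force: [-0.3, 0.2, 1.0]
finger_gap: 0.997
gripper_force: 0.0
```

jog_arm(
  steps=[
    {"rx": 0, "ry": 0, "rz": 4.5, "x": 0, "y": 0, "z": 0, "hand": 1},
    {"rx": 0, "ry": 0, "rz": 0, "x": 0, "y": 0, "z": 0, "hand": 1},
    {"rx": 0, "ry": 0, "rz": 0, "x": 0, "y": 0, "z": 0, "hand": 1},
  ],
)

```text
clock: 29.95
tool_pos: [646.7, 102.9, 155.7]
ee_rot: [3.141, 0.0, -1.962]
contact_force: [-0.4, 0.8, 0.2]
finger_gap: 1.001
gripper_force: 0.0
```

```bash
python3 - <<'E'
from h import *
p=viewer.capture("side")
X=cloud(p);z=X[...,2]
q=X[(X[...,0]>500)&(X[...,0]<560)&(X[...,1]>100)&(X[...,1]<180)&(z>50)&(z<95)]
t=q[q[:,2]>80];print("handle top",len(t),t.mean(0).round(1) if len(t) else None,np.percentile(q,[2,98],0).round(1))
cv2.imwrite("pics/s11.png",cv2.resize(p["color"][150:310,190:390],None,fx=3.5,fy=3.5,interpolation=cv2.INTER_CUBIC))
E
```

```text
handle top 87 [528.6 144.   87.9] [[516.5 131.2  53.3]
 [538.9 154.2  91.9]]
```

View pics/s11.png

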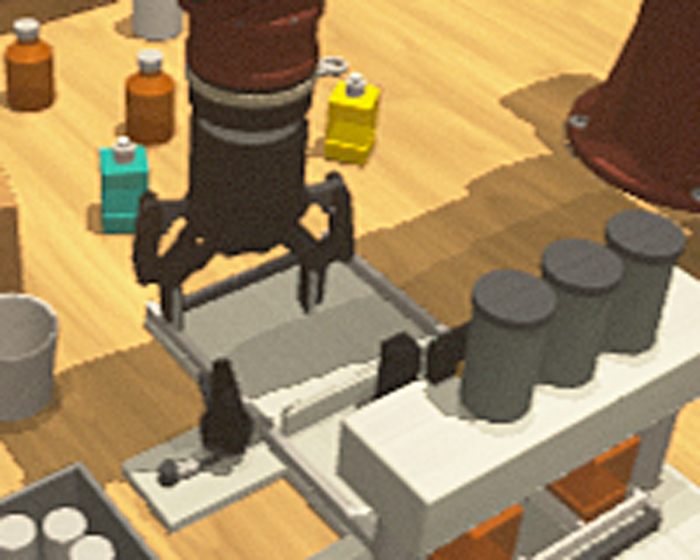

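jog_arm(
  steps=[
    {"rx": 0, "ry": 0, "rz": 0, "x": 0.6, "y": -0.4, "z": 0, "hand": 1},
    {"rx": 0, "ry": 0, "rz": 0, "x": 0, "y": 0, "z": -3, "hand": 1},
    {"rx": 0, "ry": 0, "rz": 0, "x": 0, "y": 0, "z": -3, "hand": 1},
    {"rx": 0, "ry": 0, "rz": 0, "x": 0, "y": 0, "z": -1.8, "hand": 1},
    {"rx": 0, "ry": 0, "rz": 0, "x": 0, "y": 0, "z": 0, "hand": 0},
    {"rx": 0, "ry": 0, "rz": 0, "x": 0, "y": 0, "z": 0, "hand": -1},
    {"rx": 0, "ry": 0, "rz": 0, "x": 0, "y": 0, "z": 0, "hand": -1},
    {"rx": 0, "ry": 0, "rz": 0, "x": 0, "y": 0, "z": 0, "hand": -1},
  ],
  newtons=40,
)

```text
clock: 30.8
tool_pos: [653.8, 98.7, 79.5]
ee_rot: [-3.139, 0.001, -1.96]
contact_force: [-0.2, 0.7, 0.0]
finger_gap: 0.331
gripper_force: 0.0
```

jog_arm(
  steps=[
    {"rx": 0, "ry": 0, "rz": 0, "x": 0, "y": 0, "z": 0, "hand": -1},
    {"rx": 0, "ry": 0, "rz": 0, "x": 0, "y": 0, "z": 0, "hand": -1},
  ],
)

```text
clock: 31.0
tool_pos: [653.2, 98.9, 79.2]
ee_rot: [-3.141, 0.001, -1.959]
contact_force: [-2.5, 0.7, 5.8]
finger_gap: 0.155
gripper_force: 41.8
```

jog_arm(
  steps=[
    {"rx": 0, "ry": 0, "rz": -8, "x": 0, "y": 0, "z": 0, "hand": -1},
    {"rx": 0, "ry": 0, "rz": -8, "x": 0, "y": 0, "z": 0, "hand": -1},
    {"rx": 0, "ry": 0, "rz": -8, "x": 0, "y": 0, "z": 0, "hand": -1},
    {"rx": 0, "ry": 0, "rz": -8, "x": 0, "y": 0, "z": 0, "hand": -1},
    {"rx": 0, "ry": 0, "rz": -8, "x": 0, "y": 0, "z": 0, "hand": -1},
    {"rx": 0, "ry": 0, "rz": -8, "x": 0, "y": 0, "z": 0, "hand": -1},
    {"rx": 0, "ry": 0, "rz": -8, "x": 0, "y": 0, "z": 0, "hand": -1},
    {"rx": 0, "ry": 0, "rz": -8, "x": 0, "y": 0, "z": 0, "hand": -1},
  ],
)

```text
clock: 31.8
tool_pos: [653.4, 98.5, 79.2]
ee_rot: [-3.141, 0.002, -3.083]
contact_force: [-1.9, -2.0, 4.3]
finger_gap: 0.155
gripper_force: 41.6
```

jog_arm(
  steps=[
    {"rx": 0, "ry": 0, "rz": -4.5, "x": 0, "y": 0, "z": 0, "hand": -1},
    {"rx": 0, "ry": 0, "rz": 0, "x": 0, "y": 0, "z": 0, "hand": -1},
    {"rx": 0, "ry": 0, "rz": 0, "x": 0, "y": 0, "z": 0, "hand": -1},
  ],
)

```text
clock: 32.1
tool_pos: [653.4, 98.4, 79.2]
ee_rot: [-3.141, 0.002, 3.128]
contact_force: [-1.2, -1.0, 4.7]
finger_gap: 0.154
gripper_force: 41.6
```

Back at the locked angle. Release, lift well clear, and check.

jog_arm(
  steps=[
    {"rx": 0, "ry": 0, "rz": 0, "x": 0, "y": 0, "z": 0, "hand": 1},
    {"rx": 0, "ry": 0, "rz": 0, "x": 0, "y": 0, "z": 0, "hand": 1},
    {"rx": 0, "ry": 0, "rz": 0, "x": 0, "y": 0, "z": 0, "hand": 1},
    {"rx": 0, "ry": 0, "rz": 0, "x": 0, "y": 0, "z": 0, "hand": 1},
    {"rx": 0, "ry": 0, "rz": 0, "x": 0, "y": 0, "z": 3, "hand": 1},
    {"rx": 0, "ry": 0, "rz": 0, "x": 0, "y": 0, "z": 4, "hand": 1},
    {"rx": 0, "ry": 0, "rz": 0, "x": 0, "y": 0, "z": 4, "hand": 1},
    {"rx": 0, "ry": 0, "rz": 0, "x": -4, "y": -4, "z": 2, "hand": 1},
  ],
)

```text
clock: 32.9
tool_pos: [623.0, 66.9, 208.3]
ee_rot: [3.141, 0.006, 3.131]
contact_force: [-0.4, -2.2, 1.2]
finger_gap: 0.998
gripper_force: 0.0
```

jog_arm(
  steps=[
    {"rx": 0, "ry": 0, "rz": 0, "x": -3, "y": -4, "z": 2, "hand": 1},
    {"rx": 0, "ry": 0, "rz": 0, "x": -3, "y": -4, "z": 0, "hand": 1},
    {"rx": 0, "ry": 0, "rz": 0, "x": 0, "y": 0, "z": 0, "hand": 1},
    {"rx": 0, "ry": 0, "rz": 0, "x": 0, "y": 0, "z": 0, "hand": 1},
  ],
)

```text
clock: 33.3
tool_pos: [561.3, -12.5, 223.3]
ee_rot: [3.141, 0.001, 3.126]
contact_force: [0.1, 0.5, 0.1]
finger_gap: 0.998
gripper_force: 0.0
```

```bash
python3 m.py 4 | grep side; python3 - <<'E'
from h import *
d=np.load("s_4.npz");c=d["side_color"]; cv2.imwrite("pics/s12.png",cv2.resize(c[120:350,150:430],None,fx=2.6,fy=2.6,interpolation=cv2.INTER_CUBIC))
p={k:d["side_"+k] for k in("color","range_z","fov_y","cx","cy","cam_to_world")};X=cloud(p)
q=X[(X[...,0]>610)&(X[...,0]<690)&(X[...,1]>60)&(X[...,1]<140)&(X[...,2]>78)&(X[...,2]<92)];print("knob",len(q),cv2.minAreaRect(q[:,:2].astype(np.float32)))
q=X[(X[...,0]>500)&(X[...,0]<560)&(X[...,1]>100)&(X[...,1]<180)&(X[...,2]>80)&(X[...,2]<95)];print("handle",q.mean(0))
E
```

```text
side table z med 0.7855340786543366
side [233. 177.] hsv [ 14.5 199.  122.5] z95 93 c [ 463. -305.   54.] [ 457.9 -312.4   33.6   49.4   54.3] stem [ 457. -315.   90.]
side [201. 172.] hsv [ 14. 206. 117.] z95 63 c [ 528. -418.   36.] [ 529.5 -417.8   19.7    3.     0. ] stem None
side [291. 183.] hsv [ 24. 255. 170.] z95 85 c [ 314. -169.   53.] [ 304.6 -178.5   48.9   43.5   36.5] stem [ 306. -178.   85.]
side [170. 187.] hsv [ 49. 149. 123.] z95 90 c [ 679. -350.   69.] [ 673.7 -356.9   43.2   46.     7.4] stem [ 678. -347.   86.]
side [226. 202.] hsv [ 82. 139. 121.] z95 87 c [ 562. -190.   56.] [ 556.  -203.    48.8   45.    67.2] stem [ 556. -201.   86.]
side [167. 214.] hsv [ 16. 146.  90.] z95 102 c [ 746. -222.   63.] [ 7.458e+02 -2.243e+02  3.240e+01  6.000e-01  7.540e+01] stem [ 747. -221.   93.]
side [192. 235.] hsv [ 16. 128. 121.] z95 106 c [ 729. -129.   58.] [ 7.240e+02 -8.180e+01  5.100e+01  1.303e+02  3.000e-01] stem [ 725. -137.   96.]
side [283. 272.] hsv [ 21.  45. 131.] z95 89 c [599. 113.  21.] [585.4 197.  170.3 219.3   4.5] stem [610. 195.  89.]
side [377. 279.] hsv [ 19.  46. 110.] z95 82 c [413. 293.  42.] [410.  292.1   8.1  24.3  66.7] stem [451. 299.  89.]
knob 106 ((652.4706420898438, 99.99996185302734), (50.94186019897461, 16.030498504638672), 1.1553643941879272)
handle [528.61992736 143.99247004  88.33969286]
```

View pics/s12.png

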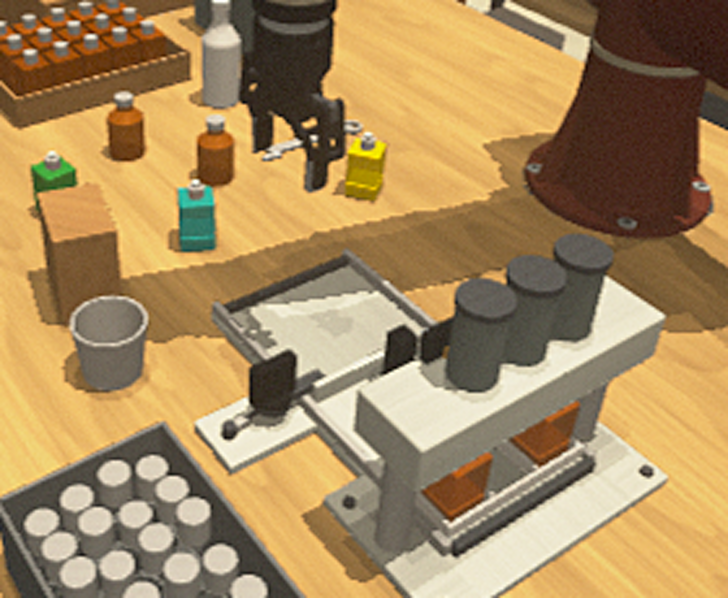

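The knob is locked, with the bar along world x as at the start. The carrier is home, both bottles stand upright under the head, and the bystanders haven't moved.

```bash
python3 -c "
from plant import workorder
print(workorder.finish_job())"
```

```text
the job is handed in; nothing more can be done
None
```

The job is handed in: both square amber bottles found on the bench (no third in view) stand upright in pockets 0 and 2, the carrier is fully home, and the knob is locked; bottle A landed on a pocket wall on the first try (about 43 N at the wrist) and went in cleanly on the second.

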